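Load the trolley steamer from the tray

TASK

Raise the steamer's stiff lid to about 60 degrees and let go so that it stands there by itself, gather all the stray sweet potato chunks onto the tray with the one already there, then carry the loaded tray level over to the steamer and tip it so that every chunk slides in. Lay the tray back flat on its blue mat the way it lay before, shut the lid fully, and only after that slide the yellow heat grip along its track to the red pointer. Leave the mortar, bowls, chopstick holder, spatula, spice jar and dish where they are.

Things in the scene. Friction and masses are not known exactly. Their poses are not given: they have to be found in the camera images.
- steamer: open steel box of the steamer, fixed; outside 180 (its x) x 220 (its y) x 100 mm high, walls and floor 5 mm. Origin: centre of its underside, on the table. Its front is its -x side (towards the tray), the lid hinge runs along the top of its +x side; thin black carrying handles on its y sides are looks only
- lid (a joint): angle of the steamer's lid in rad: 0 shut (as it starts), grows as the front edge rises, stop at 1.75. The hinge has dry friction of 0.45 N m, so the lid stays where it is left (about 3 N at the tab moves it). Aluminium lid, 180 x 220 x 8 mm, 0.25 kg, on top of the box
- lid_tab (a point): grip point on the red tab that sticks out 54 mm in the lid's plane from the middle of its front edge; tab 24 mm wide (along the hinge), 12 mm thick. The point is 32 mm beyond the lid's front edge, 106 mm above the table when shut, 212 mm from the hinge axis. x points to the hinge, y along the hinge, z out of the lid's top
- lid_hinge (a point): middle of the lid's hinge axis, at the top of the steamer's +x side, 100 mm above the table; the axis runs along its y
- mat: blue mat lying flat, 250 (its x) x 190 mm, 1.5 mm thick, look only (the tray stands on the table level, z = 0). Origin: its centre. The tray starts centred on it with the tray's x along the mat's x
- tray: aluminium tray, loose, 0.25 kg: 210 (its x) x 150 (its y) mm, floor 4 mm thick, walls 22 mm high and 4 mm thick on its y sides and its rear (-x) side; the front (+x) side is open, for sliding pieces off. Origin: centre of its underside. A black handle stands on the rear wall (see tray_grip)
- tray_grip (a point): grip point of the tray's handle, a black flat plate 80 mm wide (tray's y), 12 mm thick, rising from the rear wall and leaning 30 degrees backwards (its up direction in the tray's frame: -0.5, 0, 0.866), top about 63 mm above the tray's underside. The point is at (-122, 0, 45) mm in the tray's frame, 20 mm below the handle's top edge along the handle; axes as the tray
- tray_lip (a point): middle of the lower front (open) edge of the tray, at (105, 0, 0) mm in the tray's frame; same axes as the tray
- chunk0: raw sweet potato chunk, orange with a purple skin patch on top, hard, loose, 0.06 kg, a block 60 (x) x 36 (y) x 30 (z) mm with rounded edges, origin at the centre of its underside. It starts on the rear half of the tray
- chunk1: raw sweet potato chunk, orange with a purple skin patch on top, hard, loose, 0.06 kg, a block 60 (x) x 36 (y) x 30 (z) mm with rounded edges, origin at the centre of its underside. Starts loose on the table beyond the tray; may be absent. It slides on the tray once that tilts by about 25 to 36 degrees
- chunk2: raw sweet potato chunk, orange with a purple skin patch on top, hard, loose, 0.06 kg, a block 60 (x) x 36 (y) x 30 (z) mm with rounded edges, origin at the centre of its underside. Starts loose on the table beyond the tray; may be absent. It slides on the tray once that tilts by about 25 to 36 degrees
- chunk3: raw sweet potato chunk, orange with a purple skin patch on top, hard, loose, 0.06 kg, a block 60 (x) x 36 (y) x 30 (z) mm with rounded edges, origin at the centre of its underside. Starts loose on the table beyond the tray; may be absent. It slides on the tray once that tilts by about 25 to 36 degrees
- chunk4: raw sweet potato chunk, orange with a purple skin patch on top, hard, loose, 0.06 kg, a block 60 (x) x 36 (y) x 30 (z) mm with rounded edges, origin at the centre of its underside. Starts loose on the table beyond the tray; may be absent. It slides on the tray once that tilts by about 25 to 36 degrees
- heat (a joint): position of the heat slider in m, 0 to 0.12, growing along the y axis of panel; dry friction about 1.5 N, stays where it is left
- heat_top (a point): centre of the top face of the yellow slider grip, about 66 mm above the table; the grip is 28 (x) x 20 (y, along the track) x 40 mm high below this point, and slides above a track base whose top is 26 mm above the table
- panel: black control panel with the slider, fixed, 110 (x) x 190 (y) x 12 mm; the track lies along its y through its middle. Origin: centre of its underside
- pointer: red pointer on the panel beside the track (on the panel's -x side), 18 mm above the table, look only; its frame's origin lies on the track's centre line level with the pointer's tip and its axes are the panel's, so the grip is at the pointer when its y in this frame is 0
- mortar: white ceramic mortar with a pestle in it, 124 mm across, 80 mm high; bystander, origin at its foot
- bowls: two stacked steel bowls, 160 mm across, 78 mm high; bystander, origin at their foot
- chopsticks: wooden chopstick holder, 75 mm square, 120 mm high, chopsticks to 200 mm; bystander, origin at its foot
- spatula: orange silicone spatula lying flat, 280 mm long; bystander, origin at its middle on the table
- spice_jar: spice jar, 56 mm across, 90 mm high; bystander, origin at its foot
- dish: small blue dish, 90 mm across, 30 mm high; bystander, origin at its foot
There are look-alikes about, which are no part of the job. What is shaped like the chunk2 but turquoise is not meant. What is shaped like the panel but green is not meant.

How it is judged:
By the outcome, as a careful person would: the job done as asked, in the order asked, and still so for the second after the job is handed in, with the robot touching nothing.
Of chunk1, chunk2, chunk3, chunk4 only 2 to 4 are there at a start; the rules pass over those that are not, and their reading is None.
At some moment in a run one of chunk1, chunk2, chunk3, chunk4 may be knocked a few centimetres aside while the robot is not near it.
It also fails if it takes over 210 s, if anything falls off the work surface, if the arm or the gripper's body presses on something with over 40 N, if the wrist force passes 120 N, or if a joint passes its speed limit or range.

ROBOT

A 7-joint arm with a two-finger parallel gripper is mounted at the origin on the work surface. World frame = base frame: x ahead of the robot, y to its left, z up, the work surface at z = 0. Lengths are in m, angles in rad, forces in N, time in s.
With the tool pointing down it reaches from about 0.35 to 0.9 m from the base axis. Payload 8.1 kg.
Tool frame: the origin (TCP) lies on the centre line of the jaws, within the pads' length; the fingertips stand 11 mm ahead of it and the grasp point (between the pads) lies 8 mm behind it (arm.nose_length is the distance from the TCP to the fingertips, in m); z points along the fingers, y is the line along which they close (so a half turn about z gives the same grasp; the last joint's range is limited). The gripper opens to 92 mm and grips with 3 to 60 N. Pads are 19 mm wide; open, the fingers measure 130 mm over their backs; the gripper's body (75 mm by 190 mm) begins 47 mm behind the grasp point.
Start: joints at [-1.367, 0.434, 0.025, 1.573, -0.012, 1.134, -0.075], TCP at [0.189, 0.596, 0.238] pointing down, gripper open.
Joint ranges: [-2.62, 2.62], [-0.44, 2.09], [-1.27, 1.32], [0.08, 2.57], [-1.32, 4.46], [0.12, 2], [-2.74, 2.74]. Speed limits (rad/s): [2.22, 2.22, 3.01, 3.01, 3.14, 3.14, 3.14].

INTERFACE

Orientations are given as a rotation vector (axis times angle).
In Python, from cell import arm gives the robot as it stands.
- The arm moves only by the tool jog_arm, never from a script. Its argument "moves" is a list of rows, each a list of 4 numbers: the shift along the tool's x, y, z in m, then the turn about the tool's z in rad. In form: [[tx, ty, tz, spin], ...]. A call has 1 to 20 rows; each row is the pose to reach, as a shift and turn from the pose commanded when the call began, along the tool's axes at that moment; what a row does not reach only later rows make up. A row lasts 1/8 s, in which the tool goes at most 62.5 mm and 10.7 degrees, less where a joint would pass 70% of its speed; a pose out of reach is approached as far as the arm can. A call with a gripper value outside its range is refused whole. "hand" is the finger opening in m, from 0 to 0.0918, set as the call begins (left out, the last holds). The fingers move at their own pace and stop on an object; "newtons" is the grip in N (left out, the last holds). Time passes only in rows, so rows that repeat a pose let the fingers close. It gives the time, the measured TCP pose, the force, the opening and the grip force at its end, in the units of the state.
- arm.observe(): the state, without advancing time (a new reading comes with each control period).
- arm.get_image(name): name is "scene" or "top"; returns a dict with "color" (480x640x3 uint8, red, green, blue), "z_map" (480x640 float32, m along the optical axis (not along the pixel's ray), 0 where there is no reading), "fx", "fy", "cx", "cy" (pixels), "rvec" (rotation vector, rad) and "tvec" (3), from world to camera coordinates, as OpenCV has them. Camera axes: x right, y down, z forward; pixel columns grow to the right and rows downward; lengths in m; the calibration is good to about 2 mm. A picture is of the moment at which its call begins.
- arm.sign_off(): hands the job in; it is judged then, once.
The state is a dict: "clock": time; "joints": joint angles; "dq": joint speeds; "joint_efforts": joint torques, N m; "position": TCP position; "ee_rot": TCP orientation; "force": force on the tool from outside, world axes, zero at the start; "ft_torque": the same for the moment, N m; "width": opening from 0.0 (shut) to 1.0 (fully open); "gripper_force": force on a finger pad.
Only numpy, scipy, OpenCV 4.12 (cv2) and the standard library are available. Lean on these libraries where they do the work, as an engineer would, in place of code of your own. Each camera call takes 0.05 s, during which the arm holds its last target. There are 200 camera calls.

## Working session

There is one attempt and no reset: what is moved stays moved. The work goes in short steps, Python scripts to look and compute and a tool call to move; the robot and the scene stay as the last step left them, time stands still between calls to the robot, and variables do not carry over. Pictures are saved under pics/ and viewed, at most 14 in all, crops included, and the job is handed in when it is done.

Besides the shell and the picture viewer there is one more tool, called after "Emit:" in YAML: its name, and indented under it one key for each argument. jog_arm: Moves the arm, as the interface text tells. Its arguments: {"type":"object","properties":{"moves":{"type":"array"},"hand":{"type":"number"},"newtons":{"type":"number"}},"required":["moves"]}

```bash
mkdir -p pics; ls; cat > h.py <<'E'
import numpy as np, cv2
from cell import arm
from scipy.spatial.transform import Rotation as R
def cam(n):
    d=arm.get_image(n); d['R']=R.from_rotvec(np.ravel(d['rvec'])).as_matrix(); d['t']=np.ravel(d['tvec']); return d
def ray(d,u,v,z):
    o=-d['R'].T@d['t']; r=d['R'].T@np.array([(u-d['cx'])/d['fx'],(v-d['cy'])/d['fy'],1]); return o+r*(z-o[2])/r[2]
def cloud(d):
    v,u=np.mgrid[:480,:640]; z=d['z_map']
    p=np.stack([(u-d['cx'])/d['fx']*z,(v-d['cy'])/d['fy']*z,z],-1)
    return (p-d['t'])@d['R']
def proj(d,p):
    c=d['R']@np.asarray(p,float)+d['t']; return c[0]/c[2]*d['fx']+d['cx'], c[1]/c[2]*d['fy']+d['cy']
def save(d,n): cv2.imwrite('pics/'+n,d['color'][...,::-1])
def st():
    s=arm.observe(); print({k:np.round(s[k],4).tolist() for k in('clock','joints','position','ee_rot','force','width','gripper_force')}); print(np.round(R.from_rotvec(s['ee_rot']).as_matrix(),3).tolist())
E
python3 - <<'E'
from h import *
st()
for n in('top','scene'):
    d=cam(n); save(d,n+'0.png'); print(n,-d['R'].T@d['t'],d['R'].round(2).tolist(),d['fx'],arm.nose_length)
E
```

```text
pics
{'clock': 0.0, 'joints': [-1.3666, 0.4353, 0.0249, 1.5741, -0.0116, 1.134, -0.0751], 'position': [0.1886, 0.5953, 0.2369], 'ee_rot': [-0.48, -3.1046, 0.0026], 'force': [0.927, 0.4934, 0.0065], 'width': 0.997, 'gripper_force': 0.0}
[[-0.953, 0.302, -0.0], [0.302, 0.953, -0.002], [-0.0, -0.002, -1.0]]
top [ 0.31158855 -0.09204194  1.58003933] [[-0.02, -1.0, -0.02], [-0.99, 0.02, -0.16], [0.16, 0.01, -0.99]] 548.833510811871 0.011
scene [ 1.35994444 -0.62296907  1.07327169] [[0.57, 0.82, 0.01], [0.59, -0.39, -0.71], [-0.58, 0.41, -0.71]] 570.1333833889635 0.011
```

View pics/top0.png

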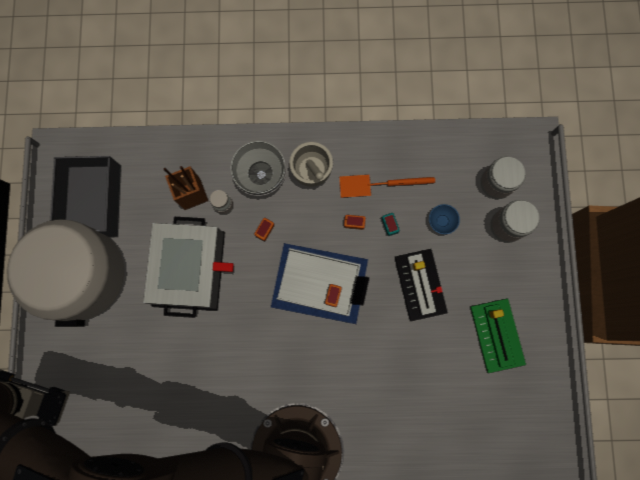

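View pics/scene0.png

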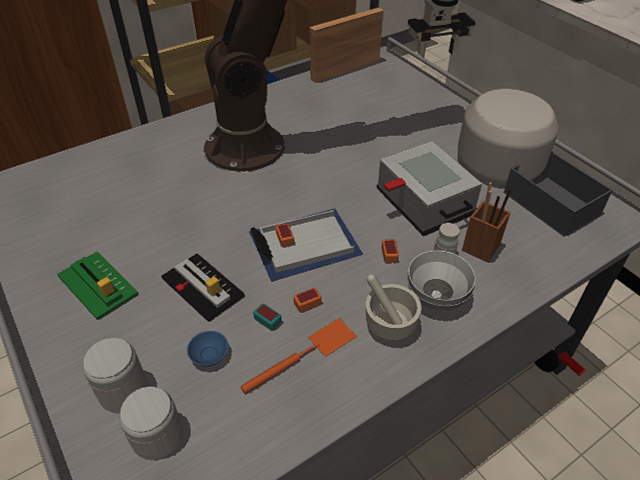

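The top view shows the steamer with its red tab at (223,267) and the tray at (320,283), with chunk0 at (333,295).

Possible confusions:
- **Chunks:** orange strays at (264,229) and (354,221). The turquoise block at (390,223) and the orange spatula at (355,186) are look-alikes.
- **Panels:** the black one at (420,285) is the right one. The green one at (497,335) is not.

I choose the orange strays and the black panel. Next I'll measure everything and check with a crop.

```bash
cat >> h.py <<'E'
def rect(d,mask,z):
    "minAreaRect of mask pixels cast onto plane z -> centre, (long,short), heading deg of long side"
    v,u=np.nonzero(mask); P=np.array([ray(d,a,b,z)[:2] for a,b in zip(u,v)])
    (c,s,a)=cv2.minAreaRect((P*1000).astype(np.float32))
    if s[0]<s[1]: s=s[::-1]; a+=90
    return np.array(c)/1000,np.round(s,1),(a+90)%180-90
def hsv(d): return cv2.cvtColor(d['color'],cv2.COLOR_RGB2HSV)
def blobs(m,amin):
    n,l,s,c=cv2.connectedComponentsWithStats(m.astype(np.uint8))
    return [(l==i,s[i],c[i]) for i in range(1,n) if s[i,4]>=amin]
def orange(d,P):
    h=hsv(d); z=P[...,2]
    m=((h[...,0]<14)|(h[...,0]>165))&(h[...,1]>110)&(h[...,2]>60)
    return m
def chunks(d):
    P=cloud(d); m=orange(d,P)&(P[...,2]>0.012)&(P[...,2]<0.2)
    out=[]
    for b,s,c in blobs(m,60):
        if s[4]>700: continue
        zt=np.percentile(P[...,2][b],75); top=b&(P[...,2]>zt-0.008)
        out.append((c.round().tolist(),int(s[4]),round(float(zt),4))+rect(d,top,zt))
    return out
E
python3 - <<'E'
from h import *
d=cam('top'); P=cloud(d); h=hsv(d)
for o in chunks(d): print('ch',o)
d2=cam('scene')
for o in chunks(d2): print('ch2',o)
m=(h[...,0]>100)&(h[...,0]<125)&(h[...,1]>110)
for b,s,c in blobs(m,300):
    hull=cv2.convexHull(np.argwhere(b)[:,::-1].astype(np.int32)); k=np.zeros((480,640),np.uint8); cv2.fillConvexPoly(k,hull,1)
    print('blue',c.round(),s[4],rect(d,k,0.0015))
for b,s,c in blobs((h[...,0]>18)&(h[...,0]<32)&(h[...,1]>120)&(h[...,2]>100),10): print('yel',c.round(1),s,np.median(P[b],0).round(4),rect(d,b&(abs(P[...,2]-.066)<.01),.066) if (b&(abs(P[...,2]-.066)<.01)).sum()>5 else '')
for b,s,c in blobs(((h[...,0]<6)|(h[...,0]>174))&(h[...,1]>180)&(h[...,2]>90),10): print('red',c.round(1),s,np.median(P[b],0).round(4))
box=np.zeros((480,640),bool); box[215:320,135:226]=1
lid=box&(abs(P[...,2]-.108)<.006)&(h[...,1]<90); 
b=max(blobs(lid,100),key=lambda q:q[1][4])[0]; print('lid',b.sum(),rect(d,b,.108))
tab=box|True; tab=(h[...,1]>180)&((h[...,0]<6)|(h[...,0]>174))&(P[...,2]>.095)&(P[...,2]<.125); tab[:,300:]=0; print('tab',rect(d,tab,.112))
pan=np.zeros((480,640),bool); pan[240:325,390:450]=1
b=max(blobs(pan&(P[...,2]>.006)&(P[...,2]<.022),100),key=lambda q:q[1][4])[0]; print('panel',rect(d,b,.012))
hd=np.zeros((480,640),bool); hd[265:315,345:380]=1; hd&=(h[...,2]<60)&(P[...,2]>.03); print('handle',hd.sum(),rect(d,hd,.06), np.median(P[hd],0))
cv2.imwrite('pics/crop1.png',cv2.resize(d['color'][200:330,140:460,::-1],(800,325),interpolation=cv2.INTER_CUBIC))
E
```

```text
ch ([184.0, 185.0], 188, 0.1212, array([0.7345014, 0.3017822]), array([76.2, 74.1]), 20.67745590209961)
ch ([411.0, 181.0], 263, 0.02, array([ 0.75338196, -0.34181055]), array([146.8,  19.6]), -86.97481751441956)
ch ([355.0, 221.0], 257, 0.0315, array([ 0.63500793, -0.17611447]), array([58.1, 36.3]), 82.3692398071289)
ch ([391.0, 223.0], 111, 0.0333, array([ 0.6274375 , -0.27880063]), array([43.2, 21.2]), 17.46987533569336)
ch ([264.0, 229.0], 260, 0.0312, array([0.61837366, 0.08469554]), array([59.3, 36. ]), -30.736164093017578)
ch ([223.0, 266.0], 184, 0.1141, array([0.49997443, 0.18700922]), array([56.2, 23.8]), 83.7752685546875)
ch ([333.0, 295.0], 253, 0.0357, array([ 0.42375446, -0.1095483 ]), array([58.6, 33.9]), -16.33789825439453)
ch2 ([394.0, 184.0], 172, 0.1112, array([0.50779941, 0.18758191]), array([58.3, 29.3]), 85.54725646972656)
ch2 ([489.0, 214.0], 364, 0.1214, array([0.72420117, 0.33118512]), array([154.8,  77.9]), -64.12127113342285)
ch2 ([467.0, 236.0], 71, 0.0774, array([0.71244348, 0.26881305]), array([43.6,  6.3]), -51.93022918701172)
ch2 ([475.0, 236.0], 173, 
[... 1027 characters left out ...]
.35007135]), array([25.6, 18.2]), -76.9677906036377)
yel [498.2 313.3] [494 310  10   8  60] [ 0.3646 -0.5585  0.0667] (array([ 0.36417563, -0.55813208]), array([25.2, 17.3]), -79.78292751312256)
red [222.4 266.4] [213 262  20  10 163] [0.5009 0.1888 0.112 ]
red [437.4 289.7] [432 287  10   6  35] [ 0.4342 -0.4068  0.0167]
lid 4900 (array([0.50952448, 0.30209509]), array([219.9, 181.7]), -4.5800018310546875)
tab (array([0.50033618, 0.18825319]), array([53.3, 23.3]), 83.77496337890625)
panel (array([ 0.4518168 , -0.36127487]), array([190.1, 112.2]), 10.85188102722168)
handle 310 (array([ 0.43219247, -0.18401199]), array([85. , 32.3]), -14.216545104980469) [ 0.4339283  -0.18599794  0.05441938]
```

View pics/crop1.png

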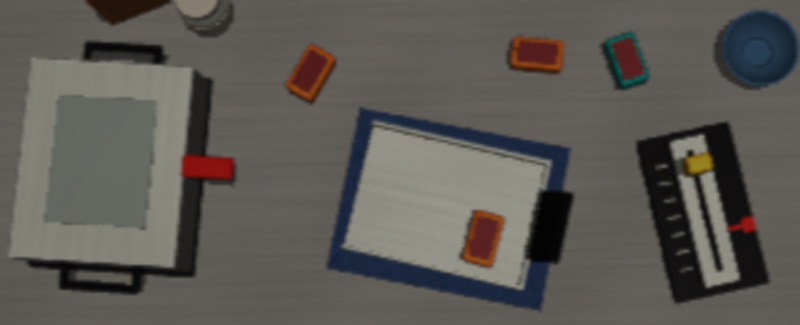

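The crop confirms it: two orange strays at full-image (264,229) and (354,221), the turquoise decoy at (390,223), and the open side of the tray facing the steamer.

```bash
cat >> h.py <<'E'
def go(x,y,z,yh=None):
    "numbers for a move to TCP x,y,z with closing axis heading yh deg (mod 180)"
    s=arm.observe(); M=R.from_rotvec(s['ee_rot']).as_matrix()
    t=M.T@(np.array([x,y,z])-s['position']); w=0
    if yh is not None:
        cur=np.degrees(np.arctan2(M[1,1],M[0,1])); w=-((yh-cur+90)%180-90)
    print('move',t.round(4).tolist(),'spin',round(np.radians(w),3),'other',round(np.radians(w-np.sign(w)*180),3))
E
python3 - <<'E'
from h import *
go(0.189,0.596,0.32); go(0.501,0.181,0.20,-4.6); go(0.501,0.181,0.098,-4.6)
E
```

```text
move [-0.0002, 0.0005, -0.0827] spin 0.0 other 0.0
move [-0.4229, -0.3008, 0.0376] spin 1.344 other -1.797
move [-0.4229, -0.3007, 0.1396] spin 1.344 other -1.797
```

Emit:
jog_arm:
  moves:
    - [0, 0, -0.05, 0]
    - [-0.02, -0.015, -0.08, 0]
    - [-0.06, -0.045, -0.08, 0.13]
    - [-0.1, -0.07, -0.08, 0.27]
    - [-0.14, -0.1, -0.08, 0.4]
    - [-0.18, -0.13, -0.08, 0.54]
    - [-0.22, -0.16, -0.08, 0.67]
    - [-0.26, -0.19, -0.08, 0.81]
    - [-0.3, -0.215, -0.08, 0.94]
    - [-0.34, -0.24, -0.06, 1.08]
    - [-0.38, -0.27, -0.03, 1.21]
    - [-0.42, -0.3, 0, 1.344]
    - [-0.423, -0.301, 0.03, 1.344]
    - [-0.423, -0.301, 0.037, 1.344]
    - [-0.423, -0.301, 0.037, 1.344]

```text
clock: 2.08
position: [0.5007, 0.1819, 0.2009]
ee_rot: [-2.307, -2.132, 0.001]
force: [0.3, -0.1, -0.3]
width: 0.997
gripper_force: 0.0
```

```bash
python3 - <<'E'
from h import *
st(); go(0.501,0.181,0.098,-4.6)
d=cam('top'); save(d,'t2.png')
for n in ('top','scene'):
    d=cam(n); P=cloud(d); h=hsv(d)
    tab=(h[...,1]>180)&((h[...,0]<6)|(h[...,0]>174))&(P[...,2]>.095)&(P[...,2]<.125)
    for b,s,c in blobs(tab,40): print(n,c,s[4],rect(d,b,.112))
E
```

```text
{'clock': 2.075, 'joints': [-0.8028, 0.335, 0.4635, 1.8746, -0.179, 0.9732, -0.339], 'position': [0.5007, 0.1819, 0.2009], 'ee_rot': [-2.3068, -2.132, 0.0007], 'force': [0.325, -0.1451, -0.2957], 'width': 0.997, 'gripper_force': 0.0}
[[0.079, 0.997, -0.001], [0.997, -0.079, 0.0], [-0.0, -0.001, -1.0]]
move [-0.0008, 0.0004, 0.1029] spin 0.002 other -3.14
top [228.95       266.93333333] 60 (array([0.49858411, 0.17078403]), array([22.1, 16.3]), 0.5585952997207642)
scene [394.42105263 184.15789474] 133 (array([0.50793881, 0.18578156]), array([55.7, 26.7]), 85.53544616699219)
```

Emit:
jog_arm:
  moves:
    - [0, 0.002, 0.04, 0]
    - [0, 0.002, 0.07, 0]
    - [0, 0.002, 0.09, 0]
    - [0, 0.002, 0.102, 0]
    - [0, 0.002, 0.102, 0]

```text
clock: 2.85
position: [0.503, 0.1812, 0.0988]
ee_rot: [-2.308, -2.131, 0.0]
force: [0.0, 0.8, 0.2]
width: 0.994
gripper_force: 0.0
```

Emit:
jog_arm:
  moves:
    - [0, 0, 0, 0]
    - [0, 0, 0, 0]
    - [0, 0, 0, 0]
    - [0, 0, 0, 0]
    - [0, 0, 0, 0]
    - [0, 0, 0, 0]
  hand: 0.012
  newtons: 20

```text
clock: 3.6
position: [0.5031, 0.1809, 0.0987]
ee_rot: [-2.309, -2.131, 0.0]
force: [0.3, 0.1, 0.6]
width: 0.396
gripper_force: 0.0
```

```bash
python3 - <<'E'
from h import *
st()
r=.212; b=np.arctan2(.006,.212)
for a in np.radians(np.arange(3.1,65,3.1)): print(round(r*(1-np.cos(a))+.006*np.sin(a),3),round(-(r*np.sin(a)+.006*(np.cos(a)-1)),3),end='; ')
E
```

```text
{'clock': 3.6, 'joints': [-0.7453, 0.4717, 0.4087, 1.9746, -0.269, 0.7475, -0.2578], 'position': [0.5031, 0.1809, 0.0987], 'ee_rot': [-2.3086, -2.1306, 0.0001], 'force': [0.2663, 0.0734, 0.6316], 'width': 0.3963, 'gripper_force': 0.0}
[[0.08, 0.997, -0.0], [0.997, -0.08, 0.0], [0.0, -0.0, -1.0]]
0.001 -0.011; 0.002 -0.023; 0.004 -0.034; 0.006 -0.045; 0.009 -0.056; 0.013 -0.067; 0.017 -0.078; 0.022 -0.088; 0.027 -0.099; 0.033 -0.108; 0.04 -0.118; 0.047 -0.127; 0.054 -0.136; 0.062 -0.144; 0.07 -0.152; 0.079 -0.159; 0.088 -0.166; 0.098 -0.173; 0.108 -0.179; 0.118 -0.184;
```

Emit:
jog_arm:
  moves:
    - [0, 0, 0, 0]
    - [0, 0, 0, 0]
    - [0, 0, 0, 0]
    - [0, 0, 0, 0]

```text
clock: 4.1
position: [0.5016, 0.181, 0.0985]
ee_rot: [-2.307, -2.13, 0.003]
force: [-5.2, 1.3, 4.1]
width: 0.258
gripper_force: 20.0
```

Emit:
jog_arm:
  moves:
    - [0.001, 0, -0.011, 0]
    - [0.002, 0, -0.023, 0]
    - [0.004, 0, -0.034, 0]
    - [0.006, 0, -0.045, 0]
    - [0.009, 0, -0.056, 0]
    - [0.013, 0, -0.067, 0]
    - [0.017, 0, -0.078, 0]
    - [0.022, 0, -0.088, 0]
    - [0.027, 0, -0.099, 0]
    - [0.033, 0, -0.108, 0]
    - [0.04, 0, -0.118, 0]
    - [0.047, 0, -0.127, 0]
    - [0.054, 0, -0.136, 0]
    - [0.062, 0, -0.144, 0]
    - [0.07, 0, -0.152, 0]
    - [0.079, 0, -0.159, 0]
    - [0.088, 0, -0.166, 0]
    - [0.098, 0, -0.173, 0]
    - [0.108, 0, -0.179, 0]
    - [0.112, 0, -0.181, 0]

```text
clock: 6.6
position: [0.5104, 0.292, 0.2804]
ee_rot: [-2.308, -2.13, 0.005]
force: [-8.8, -4.4, 0.9]
width: 0.262
gripper_force: 20.0
```

Emit:
jog_arm:
  moves:
    - [0.112, 0, -0.181, 0]

```text
clock: 6.72
position: [0.5127, 0.3228, 0.3283]
ee_rot: [-2.312, -2.126, 0.015]
force: [10.9, 7.7, -29.4]
width: 0.254
gripper_force: 19.9
```

I repeated a relative shift by mistake on that last call. Checking the lid now.

```bash
python3 - <<'E'
from h import *
st()
d=cam('scene'); cv2.imwrite('pics/s3.png',cv2.resize(d['color'][40:300,300:620,::-1],(738,600)))
h=hsv(d);P=cloud(d)
m=(h[...,1]>180)&((h[...,0]<6)|(h[...,0]>174))&(P[...,2]>.1)
for b,s,c in blobs(m,15): print(c,s[4],np.median(P[b],0),P[b].min(0),P[b].max(0))
E
```

```text
{'clock': 6.725, 'joints': [-0.973, 0.3647, 0.4652, 1.5007, -0.164, 1.3247, -0.5766], 'position': [0.5127, 0.3228, 0.3283], 'ee_rot': [-2.3125, -2.1261, 0.0148], 'force': [10.8724, 7.688, -29.3791], 'width': 0.2536, 'gripper_force': 19.9039}
[[0.084, 0.996, -0.007], [0.996, -0.084, -0.006], [-0.007, -0.007, -1.0]]
[450.53333333 111.8       ] 15 [0.52022895 0.33775197 0.28559029] [0.51277975 0.33013719 0.27556824] [0.52516791 0.34286659 0.29894887]
```

View pics/s3.png

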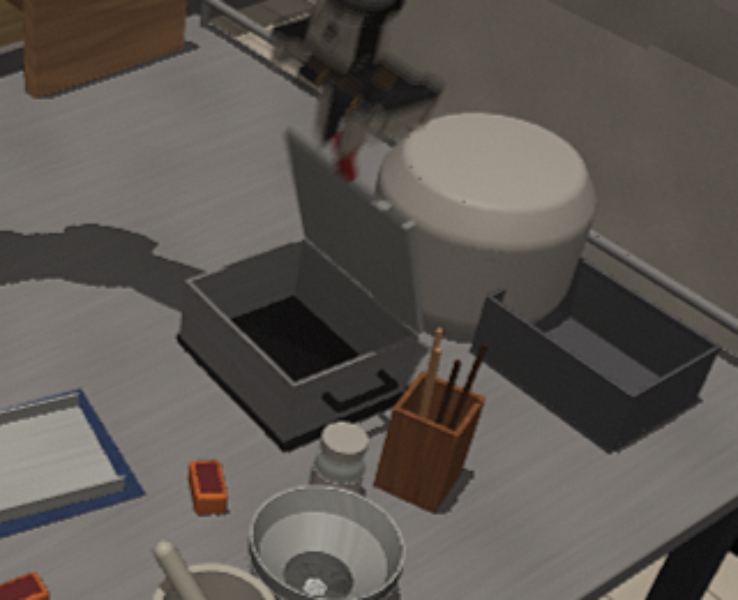

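The lid has overshot to about 74°, and the fingers hold only the tip of the tab. I'll open, regrip at the tab point and bring it back to 60°.

Emit:
jog_arm:
  moves:
    - [0, 0, 0, 0]
    - [0, 0, 0, 0]
    - [0, 0, 0, 0]
  hand: 0.07

```text
clock: 7.15
position: [0.5151, 0.3247, 0.3333]
ee_rot: [2.309, 2.129, 0.001]
force: [0.2, 0.5, 1.2]
width: 0.514
gripper_force: 0.0
```

```bash
python3 - <<'E'
from h import *
st()
d=cam('scene');h=hsv(d);P=cloud(d)
H=np.array([.5167,.3918,.1])
m=np.zeros((480,640),bool); m[90:190,420:490]=1
m&=(P[...,2]>.13)&(P[...,2]<.27)&(P[...,1]<.4)&(P[...,1]>.28)
Q=P[m]-H; q=np.c_[Q@[.0802,.9968,0],Q[:,2]]; print(len(q)); f=np.polyfit(q[:,1],q[:,0],1); print(f, 90+np.degrees(np.arctan(f[0])))
m=(h[...,1]>180)&((h[...,0]<6)|(h[...,0]>174))&(P[...,2]>.1)
for b,s,c in blobs(m,15): print(c,s[4],np.median(P[b],0))
go(.5125,.339,.2975,-4.6)
E
```

```text
{'clock': 7.15, 'joints': [-0.9731, 0.3611, 0.4653, 1.4933, -0.1638, 1.3251, -0.5752], 'position': [0.5151, 0.3247, 0.3333], 'ee_rot': [2.3094, 2.129, 0.0013], 'force': [0.2106, 0.4967, 1.2267], 'width': 0.5137, 'gripper_force': 0.0}
[[0.081, 0.997, 0.001], [0.997, -0.081, 0.0], [0.0, 0.001, -1.0]]
2074
[-0.27500473  0.00531045] 74.62349687391426
[453.01470588 105.69117647] 68 [0.51904082 0.34339511 0.29842898]
move [0.014, -0.0037, 0.0356] spin -0.001 other 3.141
```

Emit:
jog_arm:
  moves:
    - [0.008, -0.003, 0.012, 0]
    - [0.017, -0.003, 0.024, 0]
    - [0.017, -0.003, 0.035, 0]
    - [0.017, -0.003, 0.035, 0]

```text
clock: 7.7
position: [0.5125, 0.3422, 0.2964]
ee_rot: [2.308, 2.131, -0.004]
force: [1.1, -0.1, -0.1]
width: 0.763
gripper_force: 0.0
```

Emit:
jog_arm:
  moves:
    - [0, 0, 0, 0]
    - [0, 0, 0, 0]
    - [0, 0, 0, 0]
    - [0, 0, 0, 0]
    - [0, 0, 0, 0]
    - [0, 0, 0, 0]
  hand: 0.012

```text
clock: 8.45
position: [0.5143, 0.3424, 0.298]
ee_rot: [2.308, 2.129, 0.003]
force: [5.7, 1.7, -3.4]
width: 0.262
gripper_force: 20.0
```

Emit:
jog_arm:
  moves:
    - [-0.009, 0, 0.003, 0]
    - [-0.018, 0, 0.0055, 0]
    - [-0.027, 0, 0.0085, 0]
    - [-0.035, 0, 0.012, 0]
    - [-0.043, 0, 0.016, 0]
    - [-0.05, 0, 0.0195, 0]
    - [-0.05, 0, 0.0195, 0]

```text
clock: 9.32
position: [0.5102, 0.2914, 0.2786]
ee_rot: [2.309, 2.128, 0.002]
force: [6.2, -1.7, 0.5]
width: 0.261
gripper_force: 20.0
```

Emit:
jog_arm:
  moves:
    - [0, 0, 0, 0]
    - [0, 0, 0, 0]
    - [0, 0, 0, 0]
    - [0, 0, 0, 0]
  hand: 0.085

```text
clock: 9.82
position: [0.5088, 0.2928, 0.2783]
ee_rot: [-2.308, -2.131, 0.001]
force: [-0.2, 0.9, -0.5]
width: 0.646
gripper_force: 0.0
```

Emit:
jog_arm:
  moves:
    - [0, 0, -0.02, 0]
    - [0, 0, -0.05, 0]
    - [-0.02, 0, -0.08, 0]
    - [-0.06, 0, -0.09, 0]
    - [-0.11, 0, -0.09, 0]
    - [-0.16, 0, -0.08, 0]
    - [-0.21, 0, -0.06, 0]
    - [-0.24, 0, -0.05, 0]
    - [-0.24, 0, -0.05, 0]

```text
clock: 10.95
position: [0.4892, 0.0507, 0.3281]
ee_rot: [-2.313, -2.125, 0.001]
force: [0.5, 0.5, 0.1]
width: 0.925
gripper_force: 0.0
```

```bash
cat >> h.py <<'E'
def lid(d):
    P=cloud(d); H=np.array([.5167,.3918,.1])
    m=np.zeros((480,640),bool); m[60:200,380:490]=1
    Q=P-H; x=Q@np.array([.0802,.9968,0]); m&=(P[...,2]>.14)&(P[...,2]<.25)&(x<.02)&(x>-.16)&(abs(Q@np.array([.9968,-.0802,0]))<.1)
    f=np.polyfit(Q[m][:,2],x[m],1); return m.sum(),90+np.degrees(np.arctan(f[0]))
E
python3 - <<'E'
from h import *
st(); d=cam('scene'); print('lid',lid(d))
for n in ('top','scene'):
    d=cam(n)
    for o in chunks(d): print(n,o)
E
```

```text
{'clock': 10.95, 'joints': [-0.7132, 0.1446, 0.5857, 1.7789, -0.0841, 1.2438, -0.1899], 'position': [0.4892, 0.0507, 0.3281], 'ee_rot': [-2.3131, -2.1253, 0.0012], 'force': [0.5483, 0.5106, 0.0551], 'width': 0.9248, 'gripper_force': 0.0}
[[0.085, 0.996, -0.001], [0.996, -0.085, -0.0], [-0.0, -0.001, -1.0]]
lid (np.int64(836), np.float64(60.30073191831829))
top ([184.0, 185.0], 232, 0.1214, array([0.73349158, 0.30080527]), array([75.4, 75. ]), -68.52201461791992)
top ([412.0, 181.0], 252, 0.0198, array([ 0.75413977, -0.34472284]), array([141. ,  18.9]), -87.25557541847229)
top ([355.0, 221.0], 260, 0.0311, array([ 0.6351535 , -0.17609714]), array([58.4, 36.3]), 83.05940246582031)
top ([391.0, 223.0], 111, 0.0324, array([ 0.62746173, -0.27843396]), array([43.2, 22.2]), 17.46978187561035)
top ([333.0, 295.0], 248, 0.0361, array([ 0.42389023, -0.10948406]), array([58.3, 33.7]), -16.337921142578125)
scene ([39.0, 38.0], 89, 0.1746, array([-0.79915967, -0.36968005]), array([90.6, 11. ]), -6.0418548583984375)
scene ([284.0, 234.0], 294, 0.0334, array([ 0.43255994, -0.1105336 ]), array([65.3, 35.4]), -17.28558349609375)
scene ([390.0, 250.0], 277, 0.0298, array([0.62856213, 0.08348082]), array([64. , 36.4]), -31.75788116455078)
scene ([307.0, 298.0], 383, 0.0297, array([ 0.64450714, -0.17634097]), array([59. , 40.3]), 83.63243865966797)
scene ([267.0, 313.0], 157, 0.0308, array([ 0.62991589, -0.27735538]), array([43.8, 23.1]), 18.043350219726562)
scene ([270.0, 372.0], 483, 0.0185, array([ 0.76309448, -0.34152478]), array([146. ,  21.4]), -87.17804431915283)
```

```bash
python3 - <<'E'
from h import *
go(.6195,.0845,.12,59.3); go(.6195,.0845,.019,59.3)
E
```

```text
move [0.04, 0.1266, 0.2087] spin -1.114 other 2.028
move [0.0399, 0.1266, 0.3097] spin -1.114 other 2.028
```

Emit:
jog_arm:
  moves:
    - [0.007, 0.02, 0.03, -0.18]
    - [0.013, 0.042, 0.07, -0.36]
    - [0.02, 0.063, 0.11, -0.54]
    - [0.027, 0.085, 0.15, -0.72]
    - [0.034, 0.105, 0.18, -0.9]
    - [0.04, 0.1266, 0.21, -1.06]
    - [0.04, 0.1266, 0.22, -1.114]
    - [0.04, 0.1266, 0.22, -1.114]
  hand: 0.065

```text
clock: 12.1
position: [0.6189, 0.0846, 0.1072]
ee_rot: [-0.831, -3.028, 0.001]
force: [-0.1, -0.1, 0.3]
width: 0.705
gripper_force: 0.0
```

```bash
python3 - <<'E'
from h import *
go(.6195,.0845,.018,59.3)
d=cam('scene')
for o in chunks(d): 
    if 300<o[0][0]<420: print(o)
E
```

```text
move [-0.0008, 0.0003, 0.0892] spin 0.0 other -3.141
([390.0, 252.0], 185, 0.0289, array([0.62816229, 0.08443394]), array([64.6, 36.1]), -31.012752532958984)
([307.0, 298.0], 386, 0.0297, array([ 0.64419653, -0.17744016]), array([61.4, 39.9]), 83.7491226196289)
```

Emit:
jog_arm:
  moves:
    - [0, 0, 0.03, 0]
    - [0, 0, 0.06, 0]
    - [0, 0, 0.08, 0]
    - [0, 0, 0.089, 0]
    - [0, 0, 0.089, 0]

```text
clock: 12.78
position: [0.6193, 0.0834, 0.0195]
ee_rot: [-0.833, -3.029, -0.0]
force: [0.7, -0.6, -0.6]
width: 0.707
gripper_force: 0.0
```

Emit:
jog_arm:
  moves:
    - [0, 0, 0, 0]
    - [0, 0, 0, 0]
    - [0, 0, 0, 0]
    - [0, 0, 0, 0]
    - [0, 0, 0, 0]
  hand: 0.02
  newtons: 15

```text
clock: 13.4
position: [0.6197, 0.0835, 0.0199]
ee_rot: [0.833, 3.028, 0.001]
force: [-0.9, 0.7, 5.3]
width: 0.391
gripper_force: 15.0
```

Emit:
jog_arm:
  moves:
    - [0, 0, -0.03, 0]
    - [0, 0, -0.06, 0]
    - [0, 0, -0.1, 0]
    - [0, 0, -0.1, 0]

```text
clock: 13.9
position: [0.6211, 0.0832, 0.1223]
ee_rot: [0.833, 3.025, 0.003]
force: [-0.5, -0.1, -0.2]
width: 0.394
gripper_force: 15.0
```

```bash
python3 - <<'E'
from h import *
go(.4336,-.0439,.11,77.9); go(.4336,-.0439,.0235,77.9)
E
```

```text
move [0.0961, -0.2051, 0.0112] spin -0.326 other 2.816
move [0.0964, -0.2054, 0.0977] spin -0.326 other 2.816
```

Emit:
jog_arm:
  moves:
    - [0.02, -0.04, 0.005, -0.08]
    - [0.04, -0.09, 0.01, -0.16]
    - [0.064, -0.14, 0.01, -0.24]
    - [0.085, -0.18, 0.01, -0.3]
    - [0.096, -0.205, 0.02, -0.326]
    - [0.0963, -0.2052, 0.05, -0.326]
    - [0.0963, -0.2052, 0.075, -0.326]
    - [0.0963, -0.2053, 0.09, -0.326]
    - [0.0964, -0.2053, 0.096, -0.326]
    - [0.0964, -0.2053, 0.097, -0.326]
    - [0.0964, -0.2053, 0.097, -0.326]

```text
clock: 15.28
position: [0.4309, -0.044, 0.0222]
ee_rot: [-0.331, -3.123, 0.0]
force: [0.2, 0.2, -0.6]
width: 0.392
gripper_force: 15.0
```

Emit:
jog_arm:
  moves:
    - [0, 0, 0, 0]
    - [0, 0, 0, 0]
  hand: 0.048

```text
clock: 15.52
position: [0.4314, -0.0438, 0.0224]
ee_rot: [-0.331, -3.124, -0.0]
force: [-0.7, -0.6, 0.3]
width: 0.513
gripper_force: 0.0
```

Emit:
jog_arm:
  moves:
    - [0, 0, -0.02, 0]
    - [0, 0, -0.06, 0]
    - [0, 0, -0.11, 0]
    - [0, 0, -0.15, 0]
    - [0, 0, -0.15, 0]
  hand: 0.055

```text
clock: 16.15
position: [0.4333, -0.0438, 0.175]
ee_rot: [0.33, 3.118, 0.002]
force: [0.8, 0.5, 0.1]
width: 0.6
gripper_force: 0.0
```

```bash
python3 - <<'E'
from h import *
d=cam('top')
for n in('top','scene'):
    for o in chunks(cam(n)):
        if o[2]<.06: print(n,o)
go(.636,-.176,.10,-7)
E
```

```text
top ([411.0, 181.0], 253, 0.02, array([ 0.75350671, -0.34310956]), array([143.6,  19.5]), -87.2555079460144)
top ([355.0, 221.0], 260, 0.0313, array([ 0.6351665 , -0.17624881]), array([58.3, 36.1]), 84.02617645263672)
top ([391.0, 223.0], 110, 0.0325, array([ 0.62758966, -0.27889063]), array([43.2, 21.2]), 17.46978759765625)
scene ([307.0, 227.0], 185, 0.0319, array([ 0.4363381 , -0.04451105]), array([66.8, 37. ]), -13.421112060546875)
scene ([284.0, 234.0], 273, 0.0331, array([ 0.43146213, -0.10973899]), array([63.8, 35.4]), -16.28607940673828)
scene ([307.0, 298.0], 386, 0.0299, array([ 0.64406293, -0.17671944]), array([59.8, 39.2]), 83.74919891357422)
scene ([267.0, 313.0], 158, 0.0302, array([ 0.62951685, -0.2771665 ]), array([43.8, 23.2]), 18.043439865112305)
scene ([270.0, 372.0], 487, 0.0185, array([ 0.76297821, -0.34030801]), array([147.5,  21.2]), -87.34945130348206)
move [-0.2283, -0.0864, 0.0715] spin 1.482 other -1.659
```

Emit:
jog_arm:
  moves:
    - [-0.03, -0.01, 0, 0.18]
    - [-0.06, -0.022, 0, 0.37]
    - [-0.09, -0.034, 0, 0.55]
    - [-0.12, -0.046, 0.01, 0.74]
    - [-0.15, -0.057, 0.02, 0.92]
    - [-0.18, -0.068, 0.04, 1.11]
    - [-0.21, -0.08, 0.06, 1.29]
    - [-0.228, -0.0864, 0.07, 1.45]
    - [-0.228, -0.0864, 0.072, 1.482]
    - [-0.228, -0.0864, 0.072, 1.482]
  hand: 0.062

```text
clock: 17.55
position: [0.6351, -0.1757, 0.0992]
ee_rot: [-2.349, -2.083, 0.003]
force: [0.1, -0.3, 0.2]
width: 0.677
gripper_force: 0.0
```

```bash
python3 - <<'E'
from h import *
go(.637,-.176,.0195,-6.5)
for o in chunks(cam('scene')):
    if o[2]<.06: print(o)
E
```

```text
move [-0.0, 0.0022, 0.0797] spin -0.007 other 3.135
([325.0, 229.0], 71, 0.0322, array([ 0.47341733, -0.00551272]), array([39.4, 16.4]), -45.798057556152344)
([306.0, 300.0], 273, 0.029, array([ 0.64376019, -0.17615787]), array([59.9, 40.1]), 81.69142150878906)
([267.0, 312.0], 158, 0.0306, array([ 0.62983087, -0.27731512]), array([43.8, 23.1]), 18.043392181396484)
([270.0, 372.0], 477, 0.0186, array([ 0.76226459, -0.34120984]), array([145.2,  20.1]), -87.01390027999878)
```

Emit:
jog_arm:
  moves:
    - [0, 0.002, 0.03, 0]
    - [0, 0.002, 0.06, 0]
    - [0, 0.002, 0.075, 0]
    - [0, 0.002, 0.08, 0]
    - [0, 0.002, 0.08, 0]

```text
clock: 18.23
position: [0.6385, -0.1764, 0.021]
ee_rot: [2.352, 2.082, 0.001]
force: [0.9, 0.2, 0.2]
width: 0.676
gripper_force: 0.0
```

Emit:
jog_arm:
  moves:
    - [0, 0, 0, 0]
    - [0, 0, 0, 0]
    - [0, 0, 0, 0]
    - [0, 0, 0, 0]
    - [0, 0, 0, 0]
  hand: 0.02

```text
clock: 18.85
position: [0.6384, -0.1764, 0.0207]
ee_rot: [2.353, 2.082, 0.001]
force: [-0.7, 0.4, 4.7]
width: 0.385
gripper_force: 15.0
```

Emit:
jog_arm:
  moves:
    - [0, 0, -0.03, 0]
    - [0, 0, -0.06, 0]
    - [0, 0, -0.1, 0]
    - [0, 0, -0.14, 0]
    - [0, 0, -0.14, 0]

```text
clock: 19.48
position: [0.6399, -0.1773, 0.1636]
ee_rot: [2.35, 2.079, 0.005]
force: [-0.6, -0.4, -1.5]
width: 0.392
gripper_force: 15.0
```

```bash
python3 - <<'E'
from h import *
d=cam('top'); save(d,'t5.png'); s=cam('scene')
for n,q in(('top',d),('scene',s)):
    for o in chunks(q):
        if o[2]<.06: print(n,o)
go(.5,-.0581,.11,77.9)
cv2.imwrite('pics/c5.png',np.hstack([cv2.resize(d['color'][200:330,240:400,::-1],(400,325)),cv2.resize(s['color'][180:310,230:390,::-1],(400,325))]))
E
```

```text
top ([414.0, 181.0], 240, 0.0211, array([ 0.75412305, -0.35020721]), array([129.5,  18.7]), -87.50137591362)
top ([391.0, 223.0], 110, 0.0323, array([ 0.6279198 , -0.27831137]), array([42.3, 22.2]), 17.469820022583008)
top ([333.0, 295.0], 251, 0.0361, array([ 0.42371002, -0.10962057]), array([58.5, 33.4]), -15.312713623046875)
scene ([325.0, 225.0], 87, 0.0325, array([ 0.45588226, -0.00124061]), array([63.8, 21.4]), -27.27379608154297)
scene ([282.0, 236.0], 162, 0.0313, array([ 0.42988629, -0.11298748]), array([66.2, 27.3]), -15.9368896484375)
scene ([267.0, 313.0], 159, 0.0308, array([ 0.62998938, -0.2773342 ]), array([43.5, 23.9]), 16.763856887817383)
scene ([270.0, 372.0], 476, 0.0186, array([ 0.76272473, -0.34209491]), array([144. ,  20.2]), -87.47872042655945)
move [0.1003, -0.1514, 0.0501] spin -1.482 other 1.66
```

View pics/c5.png

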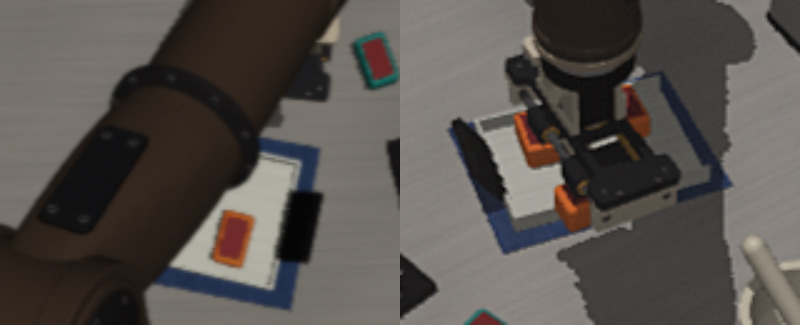

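Left (top view): only chunk0 is visible on the tray, at crop (233,240). Right (scene view): the held chunk is at (575,205), and chunk A behind the gripper at (640,100) looks shifted. I'll move aside for a clear look.

Emit:
jog_arm:
  moves:
    - [-0.05, -0.03, -0.02, 0]
    - [-0.1, -0.06, -0.03, 0]
    - [-0.15, -0.08, -0.03, 0]
    - [-0.18, -0.1, -0.03, 0]
    - [-0.18, -0.1, -0.03, 0]

```text
clock: 20.2
position: [0.5135, -0.3458, 0.1892]
ee_rot: [-2.358, -2.073, 0.004]
force: [0.8, -0.4, 0.0]
width: 0.392
gripper_force: 15.0
```

```bash
python3 - <<'E'
from h import *
d=cam('top'); s=cam('scene')
c=np.array([.4626,-.0706]); ex=np.array([.2096,.9778]); ey=np.array([-.9778,.2096])
for n,q in(('top',d),('scene',s)):
    for o in chunks(q):
        if o[2]<.06: print(n,o,((o[3]-c)@ex).round(3),((o[3]-c)@ey).round(3))
st()
E
```

```text
top ([410.0, 181.0], 267, 0.02, array([ 0.75347192, -0.3344982 ]), array([161.4,  19.2]), -87.50134706497192) -0.197 -0.34
top ([390.0, 222.0], 90, 0.0316, array([ 0.629414  , -0.27817847]), array([39.6, 21. ]), 16.058115005493164) -0.168 -0.207
top ([298.0, 288.0], 254, 0.0355, array([ 0.44435645, -0.01263644]), array([58.5, 34.8]), -12.598220825195312) 0.053 0.03
top ([333.0, 293.0], 102, 0.0349, array([ 0.42378491, -0.1096058 ]), array([59.2, 34. ]), -16.337913513183594) -0.046 0.03
scene ([320.0, 224.0], 287, 0.0335, array([ 0.45267813, -0.01271455]), array([65.7, 35.7]), -13.625099182128906) 0.055 0.022
scene ([285.0, 236.0], 196, 0.0322, array([ 0.43233356, -0.10964056]), array([67.1, 35. ]), -17.833572387695312) -0.045 0.021
scene ([269.0, 313.0], 121, 0.0308, array([ 0.63251727, -0.2771937 ]), array([38.6, 23.8]), 19.319509506225586) -0.166 -0.209
scene ([269.0, 373.0], 474, 0.0183, array([ 0.76312109, -0.34423822]), array([138.7,  21.4]), -87.17808246612549) -0.205 -0.351
{'clock': 20.3, 'joints': [0.0694, 0.5244, 0.647, 1.6833, -0.3543, 1.0562, 0.7067], 'position': [0.5166, -0.3422, 0.189], 'ee_rot': [-2.3518, -2.0796, 0.0003], 'force': [1.384, -0.4368, -0.2754], 'width': 0.3895, 'gripper_force': 14.9998}
[[0.122, 0.992, -0.002], [0.992, -0.122, 0.002], [0.001, -0.002, -1.0]]
```

```bash
python3 - <<'E'
from h import *
go(.4958,-.0777,.10,77.9);go(.4958,-.0777,.0255,77.9)
E
```

```text
move [0.2599, -0.0529, 0.0895] spin -1.482 other 1.659
move [0.2598, -0.0528, 0.164] spin -1.482 other 1.659
```

Emit:
jog_arm:
  moves:
    - [0.03, -0.006, 0, -0.18]
    - [0.06, -0.012, 0, -0.36]
    - [0.095, -0.018, 0, -0.54]
    - [0.13, -0.025, 0, -0.72]
    - [0.16, -0.032, 0.01, -0.9]
    - [0.19, -0.039, 0.03, -1.08]
    - [0.22, -0.046, 0.05, -1.26]
    - [0.25, -0.052, 0.075, -1.43]
    - [0.26, -0.053, 0.09, -1.482]
    - [0.26, -0.053, 0.12, -1.482]
    - [0.26, -0.053, 0.145, -1.482]
    - [0.26, -0.053, 0.158, -1.482]
    - [0.26, -0.053, 0.162, -1.482]
    - [0.26, -0.053, 0.162, -1.482]

```text
clock: 22.05
position: [0.4965, -0.0785, 0.0287]
ee_rot: [0.331, 3.124, -0.0]
force: [-0.1, -0.6, -0.5]
width: 0.394
gripper_force: 15.0
```

```bash
python3 - <<'E'
from h import *
st(); go(.4958,-.0777,.0245,77.9)
E
```

```text
{'clock': 22.05, 'joints': [-0.0844, 0.529, 0.1809, 2.0872, -0.1777, 0.5391, 1.5845], 'position': [0.4965, -0.0785, 0.0287], 'ee_rot': [0.3314, 3.1236, -0.0], 'force': [-0.0823, -0.6334, -0.5079], 'width': 0.3945, 'gripper_force': 14.9997}
[[-0.978, 0.21, 0.0], [0.21, 0.978, -0.0], [-0.0, 0.0, -1.0]]
move [0.0009, 0.0006, 0.0042] spin -0.0 other 3.141
```

Emit:
jog_arm:
  moves:
    - [0, 0, 0.0035, 0]
    - [0, 0, 0.0035, 0]

```text
clock: 22.3
position: [0.4963, -0.0783, 0.0251]
ee_rot: [0.331, 3.124, 0.0]
force: [0.6, -0.6, -0.9]
width: 0.392
gripper_force: 15.0
```

Emit:
jog_arm:
  moves:
    - [0, 0, 0, 0]
    - [0, 0, 0, 0]
  hand: 0.048

```text
clock: 22.55
position: [0.4963, -0.0783, 0.0251]
ee_rot: [0.331, 3.124, 0.0]
force: [-0.0, 0.2, -0.3]
width: 0.511
gripper_force: 0.0
```

Emit:
jog_arm:
  moves:
    - [0, 0, -0.02, 0]
    - [0, 0, -0.06, 0]
    - [0, 0, -0.1, 0]
    - [0, 0, -0.12, 0]
    - [0, 0, -0.12, 0]

```text
clock: 23.18
position: [0.4972, -0.0784, 0.1464]
ee_rot: [0.33, 3.121, 0.001]
force: [-0.5, -0.5, -0.4]
width: 0.523
gripper_force: 0.0
```

```bash
python3 - <<'E'
from h import *
go(.4355,-.189,.13,-12.1)
E
```

```text
move [0.0372, -0.1211, 0.0161] spin -1.57 other 1.571
```

Emit:
jog_arm:
  moves:
    - [0.004, -0.014, 0, 0.18]
    - [0.008, -0.027, 0, 0.36]
    - [0.013, -0.04, 0, 0.54]
    - [0.017, -0.055, 0, 0.72]
    - [0.021, -0.068, 0, 0.9]
    - [0.025, -0.08, 0, 1.08]
    - [0.03, -0.095, 0, 1.26]
    - [0.034, -0.11, 0, 1.44]
    - [0.037, -0.121, 0, 1.571]
    - [0.037, -0.121, 0, 1.571]
  hand: 0.0918

```text
clock: 24.42
position: [0.4337, -0.1893, 0.144]
ee_rot: [-2.443, -1.974, 0.002]
force: [1.0, 0.3, 0.1]
width: 0.996
gripper_force: 0.0
```

```bash
python3 - <<'E'
from h import *
st(); go(.4355,-.189,.034,-12.1)
d=cam('scene'); cv2.imwrite('pics/c6.png',cv2.resize(d['color'][140:310,200:400,::-1],(700,595)))
for o in chunks(d):
    if o[2]<.06: print(o)
E
```

```text
{'clock': 24.425, 'joints': [-0.2223, 0.3442, 0.6684, 2.0863, -0.2931, 0.8042, 0.4118], 'position': [0.4337, -0.1893, 0.144], 'ee_rot': [-2.4432, -1.9737, 0.0024], 'force': [0.9603, 0.3261, 0.1162], 'width': 0.996, 'gripper_force': 0.0}
[[0.21, 0.978, -0.002], [0.978, -0.21, -0.0], [-0.001, -0.002, -1.0]]
move [0.0007, 0.0018, 0.11] spin -0.001 other 3.141
([320.0, 224.0], 286, 0.0336, array([ 0.4540517 , -0.01302654]), array([66.6, 35.6]), -13.625099182128906)
([285.0, 236.0], 193, 0.0325, array([ 0.43239795, -0.11020973]), array([66.9, 36. ]), -16.286094665527344)
([309.0, 246.0], 243, 0.0331, array([ 0.5031488 , -0.07990305]), array([67.2, 36. ]), -13.886299133300781)
([267.0, 313.0], 158, 0.0307, array([ 0.62993616, -0.27730905]), array([43.5, 23.9]), 16.763851165771484)
([270.0, 372.0], 479, 0.0184, array([ 0.76235675, -0.34293973]), array([142.4,  20.4]), -86.895676612854)
```

View pics/c6.png

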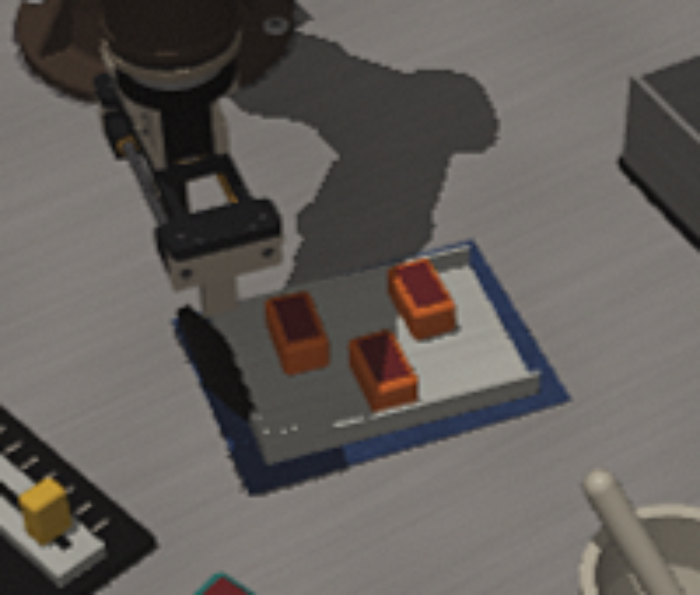

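All three chunks are on the tray, and the gripper is poised over the handle at about crop (215,290). Descending.

Emit:
jog_arm:
  moves:
    - [0, 0.001, 0.04, 0]
    - [0, 0.001, 0.07, 0]
    - [0, 0.001, 0.085, 0]
    - [0, 0.001, 0.095, 0]
    - [0, 0.001, 0.103, 0]
    - [0, 0.001, 0.11, 0]
    - [0, 0.001, 0.11, 0]

```text
clock: 25.35
position: [0.4356, -0.1891, 0.0348]
ee_rot: [-2.443, -1.975, -0.0]
force: [-0.7, 0.9, -0.3]
width: 0.999
gripper_force: 0.0
```

Emit:
jog_arm:
  moves:
    - [0, 0, 0, 0]
    - [0, 0, 0, 0]
    - [0, 0, 0, 0]
  hand: 0.07
  newtons: 60

```text
clock: 25.72
position: [0.4359, -0.1892, 0.0352]
ee_rot: [2.443, 1.975, 0.001]
force: [-0.4, -0.9, 3.6]
width: 0.864
gripper_force: 59.8
```

```bash
python3 - <<'E'
from h import *
st(); print(arm.observe()['ft_torque'])
E
```

```text
{'clock': 25.725, 'joints': [-0.0816, 0.528, 0.5111, 2.1685, -0.4866, 0.5554, 0.5806], 'position': [0.4359, -0.1892, 0.0352], 'ee_rot': [2.4427, 1.9745, 0.0009], 'force': [-0.4128, -0.9018, 3.6088], 'width': 0.8645, 'gripper_force': 59.7917}
[[0.21, 0.978, 0.001], [0.978, -0.21, -0.0], [0.0, 0.001, -1.0]]
[-0.13689233 -0.16144534  0.06499906]
```

Gripped at 60 N. Now a gentle lift of 30 mm, to check the droop.

Emit:
jog_arm:
  moves:
    - [0, 0, -0.004, 0]
    - [0, 0, -0.01, 0]
    - [0, 0, -0.018, 0]
    - [0, 0, -0.025, 0]
    - [0, 0, -0.03, 0]
    - [0, 0, -0.03, 0]
    - [0, 0, -0.03, 0]

```text
clock: 26.6
position: [0.4355, -0.189, 0.0648]
ee_rot: [-2.443, -1.975, 0.0]
force: [0.5, -0.1, -3.8]
width: 0.866
gripper_force: 59.8
```

```bash
cat >> h.py <<'E'
def tray(d,zlo=.0):
    "pitch of tray floor: fit plane to bright floor pixels near chunk"
    P=cloud(d); h=hsv(d)
    return P,h
def tilt(d,n):
    from h import R
    s=arm.observe(); M=R.from_rotvec(s['ee_rot']).as_matrix(); p=s['position']
    P=cloud(d); q=(P-p); a=q@M[:,0]; b=q@M[:,1]; z=P[...,2]; h=hsv(d)
    m=(a>.03)&(a<.225)&(abs(b)<.068)&(h[...,1]<70)&(z<p[2]+.02)&(z>p[2]-.25)&(d['z_map']>0)
    # robust: keep floor with RANSAC-ish iterations
    X=np.c_[a[m],b[m],np.ones(m.sum())]; y=z[m]; k=np.ones(len(y),bool)
    for _ in range(12):
        f=np.linalg.lstsq(X[k],y[k],rcond=None)[0]; r=y-X@f; k=abs(r)<max(.004,1.5*np.median(abs(r[k])))
    print(n,'floor n',k.sum(),'of',len(y),'pitch',np.degrees(np.arctan(f[0])).round(1),'roll',np.degrees(np.arctan(f[1])).round(1),'z at a=.1',round(f[0]*.1+f[2],4))
E
python3 - <<'E'
from h import *
st()
for n in('top','scene'):
    d=cam(n); tilt(d,n)
    for o in chunks(d):
        if .02<o[2]<.1: print(o)
save(d,'s7.png')
E
```

```text
{'clock': 26.6, 'joints': [-0.1252, 0.4775, 0.5645, 2.1515, -0.4347, 0.6236, 0.5366], 'position': [0.4355, -0.189, 0.0648], 'ee_rot': [-2.4429, -1.975, 0.0], 'force': [0.5155, -0.0626, -3.7579], 'width': 0.8663, 'gripper_force': 59.8036}
[[0.209, 0.978, -0.0], [0.978, -0.209, 0.0], [0.0, -0.0, -1.0]]
top floor n 1201 of 1617 pitch -0.3 roll -0.0 z at a=.1 0.032
([411.0, 181.0], 258, 0.0205, array([ 0.75353577, -0.34317746]), array([143.9,  18.7]), -86.97474479675293)
([391.0, 223.0], 111, 0.0329, array([ 0.62737769, -0.27838443]), array([43.2, 22.2]), 17.469820022583008)
([321.0, 269.0], 265, 0.0642, array([ 0.49352771, -0.07890673]), array([59.1, 34.4]), -12.122329711914062)
([298.0, 288.0], 284, 0.0638, array([ 0.4439472 , -0.01260702]), array([58.6, 34.2]), -10.150970458984375)
scene floor n 1274 of 1550 pitch -0.4 roll -0.1 z at a=.1 0.0314
([320.0, 217.0], 323, 0.0612, array([ 0.45364896, -0.01298317]), array([69.9, 36.1]), -12.984916687011719)
([286.0, 228.0], 148, 0.0613, array([ 0.43343353, -0.1079911 ]), array([68.4, 33.8]), -12.1044921875)
([309.0, 238.0], 313, 0.0617, array([ 0.50306769, -0.07940022]), array([66.5, 35.5]), -13.205116271972656)
([267.0, 313.0], 159, 0.0308, array([ 0.63001666, -0.27734714]), array([43.5, 23.9]), 16.763879776000977)
```

Level to within 0.4°. Lifting and carrying towards the steamer.

```bash
python3 - <<'E'
from h import *
go(.4873,.0260,.165,-4.6)
E
```

```text
move [0.2211, 0.0056, -0.1003] spin -0.131 other 3.011
```

Emit:
jog_arm:
  moves:
    - [0, 0, -0.005, 0]
    - [0, 0, -0.015, 0]
    - [0, 0, -0.028, 0]
    - [0, 0, -0.042, 0]
    - [0, 0, -0.056, 0]
    - [0, 0, -0.07, 0]
    - [0, 0, -0.084, 0]
    - [0, 0, -0.095, 0]
    - [0, 0, -0.1, 0]
    - [0, 0, -0.1, 0]

```text
clock: 27.95
position: [0.4357, -0.189, 0.165]
ee_rot: [2.443, 1.975, 0.001]
force: [-0.3, 0.3, -3.6]
width: 0.867
gripper_force: 59.8
```

Emit:
jog_arm:
  moves:
    - [0.005, 0, 0, -0.005]
    - [0.015, 0.001, 0, -0.01]
    - [0.028, 0.001, 0, -0.02]
    - [0.042, 0.001, 0, -0.03]
    - [0.056, 0.002, 0, -0.04]
    - [0.07, 0.002, 0, -0.05]
    - [0.084, 0.002, 0, -0.06]
    - [0.098, 0.003, 0, -0.07]
    - [0.112, 0.003, 0, -0.08]
    - [0.126, 0.003, 0, -0.09]
    - [0.14, 0.004, 0, -0.1]
    - [0.154, 0.004, 0, -0.11]
    - [0.168, 0.005, 0, -0.12]
    - [0.18, 0.005, 0, -0.131]
    - [0.192, 0.005, 0, -0.131]
    - [0.203, 0.0055, 0, -0.131]
    - [0.212, 0.0055, 0, -0.131]
    - [0.218, 0.0055, 0, -0.131]
    - [0.221, 0.0055, 0, -0.131]
    - [0.221, 0.0055, 0, -0.131]

```text
clock: 30.45
position: [0.4872, 0.0258, 0.1649]
ee_rot: [-2.309, -2.131, 0.0]
force: [-0.4, 0.2, -3.7]
width: 0.87
gripper_force: 59.8
```

```bash
python3 - <<'E'
from h import *
st(); go(.4873,.026,.137,-4.6)
for n in('top','scene'):
    d=cam(n); tilt(d,n)
    for o in chunks(d):
        if .12<o[2]<.2 and abs(o[3][1]-.14)<.15: print(o)
print(lid(d)); cv2.imwrite('pics/c8.png',cv2.resize(d['color'][80:300,240:520,::-1],(764,600)))
E
```

```text
{'clock': 30.45, 'joints': [-0.6366, 0.324, 0.6059, 2.0281, -0.2418, 0.8589, 0.0243], 'position': [0.4872, 0.0258, 0.1649], 'ee_rot': [-2.3085, -2.1308, 0.0002], 'force': [-0.415, 0.1577, -3.6525], 'width': 0.8696, 'gripper_force': 59.804}
[[0.08, 0.997, -0.0], [0.997, -0.08, -0.0], [-0.0, -0.0, -1.0]]
move [0.0002, 0.0, 0.0279] spin 0.0 other -3.141
top floor n 963 of 1273 pitch -0.2 roll -0.1 z at a=.1 0.1321
([232.0, 251.0], 94, 0.1636, array([0.53168109, 0.15427792]), array([58.6, 12.6]), -8.900413513183594)
([214.0, 275.0], 322, 0.1632, array([0.47184534, 0.20055125]), array([57.5, 36.3]), -1.04443359375)
scene floor n 1423 of 3200 pitch 2.0 roll 0.2 z at a=.1 -0.0004
([391.0, 174.0], 694, 0.1615, array([0.50969305, 0.16965231]), array([152.3,  58.5]), -44.98666000366211)
(np.int64(883), np.float64(74.99983400859243))
```

View pics/c8.png

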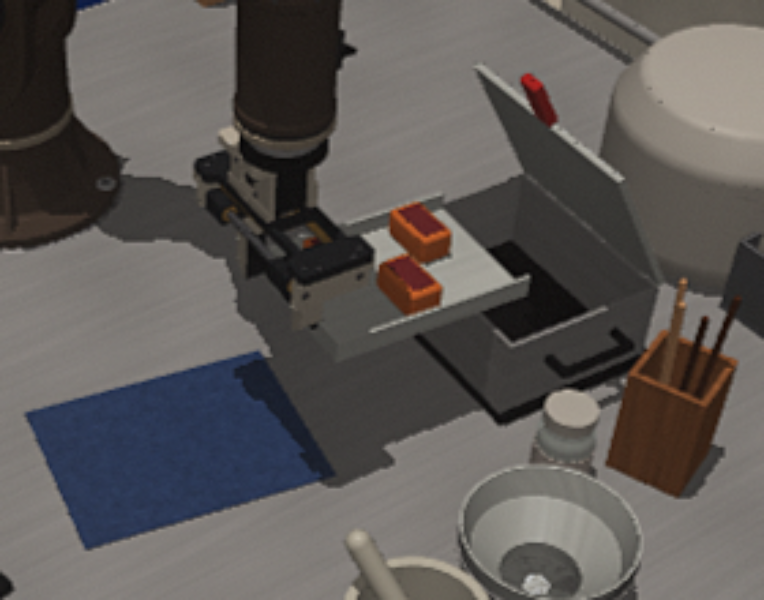

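Scene view: two chunks are visible on the level tray at crop (420,232) and (410,283), and the lip is over the open box. Lowering onto the rim, then loosening the grip so the tray can hinge in the fingers.

Emit:
jog_arm:
  moves:
    - [0, 0, 0.006, 0]
    - [0, 0, 0.014, 0]
    - [0, 0, 0.021, 0]
    - [0, 0, 0.026, 0]
    - [0, 0, 0.0285, 0]
    - [0, 0, 0.0285, 0]

```text
clock: 31.3
position: [0.4873, 0.0258, 0.1363]
ee_rot: [-2.309, -2.131, 0.0]
force: [-1.5, 0.4, -2.9]
width: 0.865
gripper_force: 59.8
```

Emit:
jog_arm:
  moves:
    - [0, 0, 0, 0]
    - [0, 0, 0, 0]
    - [0, 0, 0, 0]
  newtons: 12

```text
clock: 31.68
position: [0.4874, 0.0258, 0.1366]
ee_rot: [2.309, 2.131, 0.001]
force: [-0.8, -0.7, -2.2]
width: 0.87
gripper_force: 11.9
```

Emit:
jog_arm:
  moves:
    - [0.002, 0, -0.008, 0]
    - [0.005, 0, -0.016, 0]
    - [0.0075, 0, -0.024, 0]
    - [0.01, 0, -0.032, 0]
    - [0.014, 0, -0.039, 0]
    - [0.018, 0, -0.047, 0]

```text
clock: 32.42
position: [0.4886, 0.044, 0.1838]
ee_rot: [-2.308, -2.131, 0.0]
force: [1.4, 0.2, -2.7]
width: 0.875
gripper_force: 12.0
```

```bash
python3 - <<'E'
from h import *
st(); tilt(cam('top'),'top')
E
```

```text
{'clock': 32.425, 'joints': [-0.6835, 0.3012, 0.6145, 1.9999, -0.2192, 0.9051, -0.0338], 'position': [0.4886, 0.044, 0.1838], 'ee_rot': [-2.3084, -2.1308, 0.0002], 'force': [1.4264, 0.2292, -2.6673], 'width': 0.8745, 'gripper_force': 11.9991}
[[0.08, 0.997, -0.0], [0.997, -0.08, -0.0], [-0.0, -0.0, -1.0]]
top floor n 577 of 718 pitch -16.1 roll -0.3 z at a=.1 0.1255
```

Emit:
jog_arm:
  moves:
    - [0.004, 0, -0.007, 0]
    - [0.008, 0, -0.0144, 0]
    - [0.013, 0, -0.021, 0]
    - [0.018, 0, -0.028, 0]
    - [0.023, 0, -0.0345, 0]
    - [0.0286, 0, -0.0407, 0]
    - [0.0345, 0, -0.0467, 0]
    - [0.0405, 0, -0.0525, 0]
    - [0.047, 0, -0.058, 0]
    - [0.0533, 0, -0.0631, 0]
    - [0.06, 0, -0.068, 0]
    - [0.0672, 0, -0.0726, 0]
    - [0.0672, 0, -0.0726, 0]

```text
clock: 34.1
position: [0.4943, 0.1117, 0.2563]
ee_rot: [-2.307, -2.132, -0.001]
force: [-0.1, 1.6, -1.9]
width: 0.872
gripper_force: 12.0
```

```bash
python3 - <<'E'
from h import *
st(); d=cam('top'); tilt(d,'top'); s=cam('scene')
for n,q in(('top',d),('scene',s)):
    for o in chunks(q):
        if abs(o[3][1]-.2)<.2 and abs(o[3][0]-.5)<.15: print(n,o)
cv2.imwrite('pics/c9.png',np.hstack([cv2.resize(d['color'][200:330,130:290,::-1],(400,325)),cv2.resize(s['color'][90:220,310:470,::-1],(400,325))]))
E
```

```text
{'clock': 34.1, 'joints': [-0.8228, 0.2396, 0.6153, 1.8663, -0.1563, 1.0826, -0.2265], 'position': [0.4943, 0.1117, 0.2563], 'ee_rot': [-2.3075, -2.1319, -0.0014], 'force': [-0.1484, 1.6102, -1.9268], 'width': 0.8715, 'gripper_force': 11.9999}
[[0.079, 0.997, 0.001], [0.997, -0.079, 0.001], [0.001, 0.001, -1.0]]
top floor n 283 of 430 pitch -57.2 roll 0.1 z at a=.1 0.4146
top ([182.0, 279.0], 80, 0.0439, array([0.47438242, 0.31345435]), array([48.7, 13. ]), 5.8286027908325195)
scene ([417.0, 182.0], 483, 0.0905, array([0.52473572, 0.25673773]), array([164.2,  42.1]), -11.1978759765625)
```

View pics/c9.png

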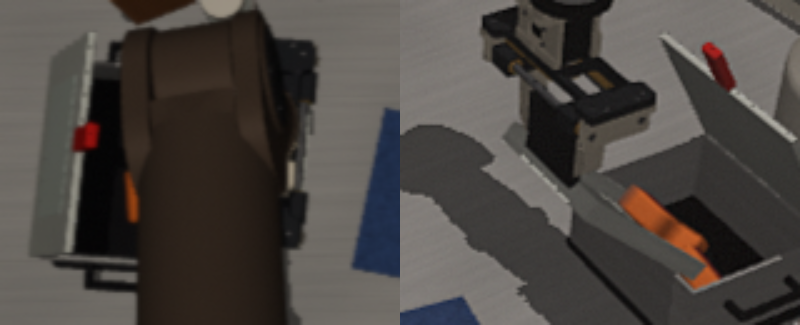

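The chunks are sliding off: orange at crop-right (660,220)–(700,270). I'll give it a moment and tip slightly further.

Emit:
jog_arm:
  moves:
    - [0.007, 0, -0.004, 0]
    - [0.0145, 0, -0.008, 0]
    - [0.0145, 0, -0.008, 0]
    - [0.0145, 0, -0.008, 0]
    - [0.0145, 0, -0.008, 0]
    - [0.0145, 0, -0.008, 0]

```text
clock: 34.95
position: [0.4952, 0.125, 0.2639]
ee_rot: [-2.309, -2.13, 0.0]
force: [-0.0, 0.6, -1.6]
width: 0.869
gripper_force: 12.0
```

```bash
python3 - <<'E'
from h import *
st(); s=cam('scene')
for o in chunks(s):
    if abs(o[3][1]-.2)<.2 and abs(o[3][0]-.5)<.15: print(o)
cv2.imwrite('pics/c10.png',cv2.resize(s['color'][90:220,310:470,::-1],(640,520)))
E
```

```text
{'clock': 34.95, 'joints': [-0.8429, 0.2398, 0.6114, 1.8454, -0.1532, 1.1035, -0.256], 'position': [0.4952, 0.125, 0.2639], 'ee_rot': [-2.3089, -2.1303, 0.0003], 'force': [-0.0467, 0.63, -1.5955], 'width': 0.8691, 'gripper_force': 11.9999}
[[0.08, 0.997, -0.0], [0.997, -0.08, -0.0], [-0.0, -0.0, -1.0]]
([427.0, 182.0], 159, 0.0352, array([0.48272586, 0.33640344]), array([61.7, 32.4]), 6.247736930847168)
([426.0, 199.0], 82, 0.0361, array([0.54111475, 0.28258124]), array([39.2, 22.5]), -1.4805374145507812)
```

View pics/c10.png

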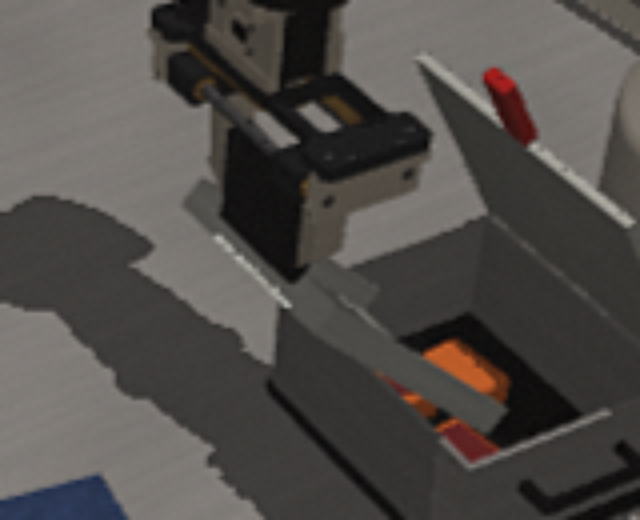

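All three chunks are in the box, at crop (465,370), (415,395) and (468,440). Reversing the tilt.

Emit:
jog_arm:
  moves:
    - [-0.0145, 0, 0.0083, 0]
    - [-0.0284, 0, 0.0178, 0]
    - [-0.035, 0, 0.023, 0]
    - [-0.0412, 0, 0.0284, 0]
    - [-0.0472, 0, 0.0343, 0]
    - [-0.0531, 0, 0.0402, 0]
    - [-0.0586, 0, 0.0465, 0]
    - [-0.064, 0, 0.0529, 0]
    - [-0.069, 0, 0.0597, 0]
    - [-0.0737, 0, 0.0665, 0]
    - [-0.0778, 0, 0.0737, 0]
    - [-0.0817, 0, 0.081, 0]
    - [-0.0856, 0, 0.0885, 0]
    - [-0.0894, 0, 0.0961, 0]
    - [-0.0925, 0, 0.104, 0]
    - [-0.0953, 0, 0.1118, 0]
    - [-0.0976, 0, 0.12, 0]
    - [-0.0976, 0, 0.12, 0]

```text
clock: 37.25
position: [0.4871, 0.0276, 0.1433]
ee_rot: [-2.309, -2.13, 0.002]
force: [-0.9, -0.3, -1.3]
width: 0.872
gripper_force: 12.0
```

```bash
python3 - <<'E'
from h import *
st(); d=cam('top');tilt(d,'top'); s=cam('scene'); save(s,'s11.png'); tilt(s,'scene')
E
```

```text
{'clock': 37.25, 'joints': [-0.6234, 0.357, 0.5917, 2.0507, -0.2718, 0.8104, 0.0478], 'position': [0.4871, 0.0276, 0.1433], 'ee_rot': [-2.3089, -2.1299, 0.0016], 'force': [-0.9085, -0.3304, -1.3027], 'width': 0.8724, 'gripper_force': 11.9998}
[[0.081, 0.997, -0.001], [0.997, -0.081, -0.0], [-0.001, -0.001, -1.0]]
top floor n 1260 of 1606 pitch -1.4 roll 0.1 z at a=.1 0.1061
scene floor n 275 of 3287 pitch 34.4 roll -12.9 z at a=.1 0.0285
```

Emit:
jog_arm:
  moves:
    - [-0.001, 0, 0.002, 0]
    - [-0.002, 0, 0.004, 0]
    - [-0.002, 0, 0.004, 0]

```text
clock: 37.72
position: [0.4873, 0.0261, 0.14]
ee_rot: [-2.308, -2.131, -0.0]
force: [0.5, 1.3, -0.6]
width: 0.871
gripper_force: 12.0
```

Emit:
jog_arm:
  moves:
    - [0, 0, 0, 0]
    - [0, 0, 0, 0]
    - [0, 0, -0.004, 0]
    - [0, 0, -0.012, 0]
    - [0, 0, -0.025, 0]
    - [0, 0, -0.035, 0]
    - [0, 0, -0.035, 0]
  newtons: 60

```text
clock: 38.6
position: [0.488, 0.0261, 0.176]
ee_rot: [2.308, 2.13, 0.003]
force: [0.2, -0.1, -2.3]
width: 0.866
gripper_force: 60.0
```

```bash
python3 - <<'E'
from h import *
st(); d=cam('top');tilt(d,'top'); s=cam('scene'); save(s,'s11.png'); go(.4355,-.189,.175,-12.1)
for n,q in(('top',d),('scene',s)):
    for o in chunks(q):
        if abs(o[3][1]-.25)<.2 and abs(o[3][0]-.5)<.15: print(n,o)
# tray extents
h=hsv(d);P=cloud(d); p=arm.observe()['position']
m=(abs(P[...,2]-(p[2]-.033))<.006)&(h[...,1]<70)&(np.hypot(*(P[...,:2]-[.497,.14]).transpose(2,0,1))<.14)
print(m.sum(),rect(d,m,p[2]-.033))
E
```

```text
{'clock': 38.6, 'joints': [-0.6482, 0.3083, 0.617, 2.0155, -0.2301, 0.883, 0.0136], 'position': [0.488, 0.0261, 0.176], 'ee_rot': [2.3078, 2.1303, 0.0031], 'force': [0.1696, -0.061, -2.3411], 'width': 0.866, 'gripper_force': 59.9996}
[[0.08, 0.997, 0.002], [0.997, -0.08, 0.001], [0.001, 0.002, -1.0]]
top floor n 1414 of 1754 pitch -0.8 roll 0.2 z at a=.1 0.1399
move [-0.2185, -0.0344, -0.0] spin 0.131 other -3.01
top ([193.0, 255.0], 109, 0.0363, array([0.54168182, 0.28439249]), array([57.6, 14.4]), -1.0408172607421875)
top ([177.0, 280.0], 278, 0.0367, array([0.47385498, 0.33165186]), array([58. , 34.2]), 1.4016708135604858)
top ([190.0, 287.0], 173, 0.0367, array([0.45511908, 0.28719476]), array([58.5, 34.7]), -11.3148193359375)
scene ([430.0, 188.0], 101, 0.0331, array([0.50544385, 0.33047302]), array([46.4, 22.7]), -88.56130886077881)
scene ([426.0, 199.0], 82, 0.0356, array([0.54081396, 0.2828089 ]), array([39.2, 22.5]), -0.8304672241210938)
1571 (array([0.49951843, 0.20410776]), array([148. ,  97.2]), -4.6354217529296875)
```

All three chunks lie on the box floor. Carrying the tray back.

Emit:
jog_arm:
  moves:
    - [-0.01, 0, 0, 0]
    - [-0.025, -0.002, 0, 0]
    - [-0.045, -0.005, 0, 0.01]
    - [-0.065, -0.008, 0, 0.025]
    - [-0.085, -0.011, 0, 0.04]
    - [-0.105, -0.015, 0, 0.055]
    - [-0.125, -0.019, 0, 0.07]
    - [-0.145, -0.022, 0, 0.085]
    - [-0.165, -0.025, 0, 0.1]
    - [-0.185, -0.028, 0, 0.115]
    - [-0.2, -0.031, 0, 0.13]
    - [-0.212, -0.034, 0, 0.131]
    - [-0.2185, -0.0344, 0.01, 0.131]
    - [-0.2185, -0.0344, 0.03, 0.131]
    - [-0.2185, -0.0344, 0.055, 0.131]
    - [-0.2185, -0.0344, 0.08, 0.131]
    - [-0.2185, -0.0344, 0.1, 0.131]
    - [-0.2185, -0.0344, 0.115, 0.131]
    - [-0.2185, -0.0344, 0.12, 0.131]
    - [-0.2185, -0.0344, 0.12, 0.131]

```text
clock: 41.2
position: [0.4356, -0.1891, 0.0549]
ee_rot: [-2.443, -1.975, 0.0]
force: [0.0, -1.2, -2.3]
width: 0.867
gripper_force: 60.0
```

```bash
cat >> h.py <<'E'
def matray(d):
    h=hsv(d);P=cloud(d)
    b=(h[...,0]>100)&(h[...,0]<125)&(h[...,1]>110)&(abs(P[...,2])<.01); b=max(blobs(b,100),key=lambda q:q[1][4])[0]
    print('mat',rect(d,b,.0015))
    M=np.array([[.2096,.9778],[-.9778,.2096]])
    q=(P[...,:2]-[.4626,-.0706])@M.T
    f=(abs(q[...,1])<.1)&(q[...,0]>-.095)&(q[...,0]<.14)&(h[...,1]<70)&(P[...,2]>.002)&(P[...,2]<.09)&(h[...,2]>50)
    f=max(blobs(f,100),key=lambda q:q[1][4])[0]; z=P[...,2][f]; zf=np.median(z)
    a=q[f&(abs(P[...,2]-zf)<.006)]; print('floor z',zf,'front x',np.percentile(a[:,0],99.5).round(4),'y range',np.percentile(a[:,1],[.5,99.5]).round(4))
E
python3 - <<'E'
from h import *
st(); d=cam('top'); tilt(d,'top'); matray(d); tilt(cam('scene'),'scene')
E
```

```text
{'clock': 41.2, 'joints': [-0.1196, 0.4969, 0.56, 2.1582, -0.4625, 0.6036, 0.5625], 'position': [0.4356, -0.1891, 0.0549], 'ee_rot': [-2.443, -1.975, 0.0001], 'force': [0.0074, -1.2066, -2.3202], 'width': 0.8668, 'gripper_force': 59.9995}
[[0.21, 0.978, -0.0], [0.978, -0.21, 0.0], [0.0, -0.0, -1.0]]
top floor n 1556 of 2096 pitch -0.9 roll -0.1 z at a=.1 0.019
mat (array([ 0.46601965, -0.05228954]), array([208.2, 187.1]), 78.0126724243164)
floor z 0.018237011861726132 front x 0.1056 y range [-0.0686  0.072 ]
scene floor n 1937 of 2163 pitch -0.8 roll 0.3 z at a=.1 0.0186
```

Emit:
jog_arm:
  moves:
    - [0, 0, 0.005, 0]
    - [0, 0, 0.01, 0]
    - [0, 0, 0.013, 0]
    - [0, 0, 0.0155, 0]
    - [0, 0, 0.0155, 0]

```text
clock: 41.92
position: [0.4355, -0.1892, 0.0394]
ee_rot: [-2.443, -1.975, -0.0]
force: [-1.3, -1.2, 1.6]
width: 0.866
gripper_force: 60.0
```

Emit:
jog_arm:
  moves:
    - [0, 0, 0, 0]
    - [0, 0, 0, 0]
    - [0, 0, 0, 0]
    - [0, 0, 0, 0]
  hand: 0.0918

```text
clock: 42.42
position: [0.4356, -0.1891, 0.0395]
ee_rot: [2.443, 1.975, 0.0]
force: [0.3, 0.1, 0.1]
width: 1.0
gripper_force: 0.0
```

Emit:
jog_arm:
  moves:
    - [0, 0, -0.01, 0]
    - [0, 0, -0.03, 0]
    - [0, 0, -0.07, 0]
    - [0, 0, -0.12, 0]
    - [0, 0, -0.16, 0]
    - [0, 0, -0.2, 0]
    - [0, 0, -0.22, 0]
    - [0, 0, -0.22, 0]

```text
clock: 43.42
position: [0.4361, -0.1895, 0.2612]
ee_rot: [2.442, 1.974, 0.004]
force: [0.5, -0.4, -0.3]
width: 1.003
gripper_force: 0.0
```

```bash
python3 - <<'E'
from h import *
st(); d=cam('top'); matray(d); s=cam('scene')
h=hsv(d);P=cloud(d)
b=(h[...,0]>100)&(h[...,0]<125)&(h[...,1]>110)&(abs(P[...,2])<.012); b=max(blobs(b,100),key=lambda q:q[1][4])[0]
hull=cv2.convexHull(np.argwhere(b)[:,::-1].astype(np.int32)); k=np.zeros((480,640),np.uint8); cv2.fillConvexPoly(k,hull,1); print(rect(d,k,.0015))
print(lid(s)); cv2.imwrite('pics/c12.png',np.hstack([cv2.resize(d['color'][200:330,130:400,::-1],(400,193)),cv2.resize(s['color'][90:283,220:500,::-1],(400,276))[:193]]))
save(s,'s12.png')
E
```

```text
{'clock': 43.425, 'joints': [-0.3583, 0.1837, 0.7822, 1.9359, -0.1483, 1.0762, 0.2746], 'position': [0.4361, -0.1895, 0.2612], 'ee_rot': [2.4415, 1.9736, 0.0041], 'force': [0.4504, -0.3905, -0.2576], 'width': 1.0028, 'gripper_force': 0.0}
[[0.21, 0.978, 0.003], [0.978, -0.21, -0.0], [0.001, 0.003, -1.0]]
mat (array([ 0.46734021, -0.04778329]), array([199. , 186.1]), 77.892578125)
floor z 0.005256157498059686 front x 0.1079 y range [-0.0751  0.0727]
(array([ 0.46757056, -0.04736115]), array([200.8, 188.6]), 77.8279800415039)
(np.int64(828), np.float64(60.21356823217762))
```

View pics/s12.png

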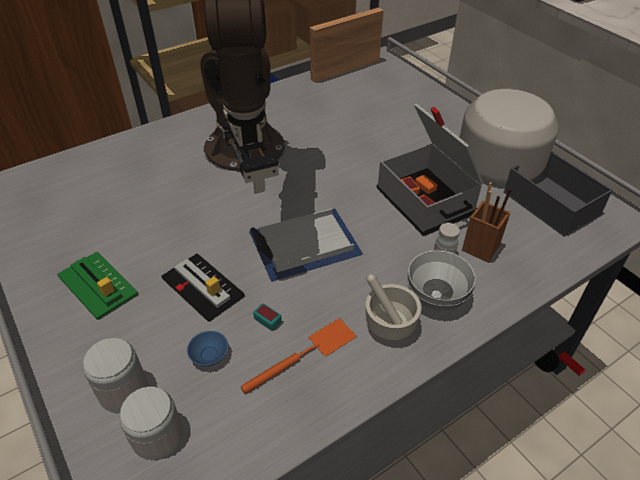

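The tray lies on its mat (305,243), the three chunks are in the steamer (420,185), and the lid is still at 60°. Next I close the lid by regripping the tab.

```bash
python3 - <<'E'
from h import *
go(.509,.293,.37,-4.6); go(.509,.293,.2785,-4.6)
E
```

```text
move [0.4867, -0.0288, -0.1106] spin -0.131 other 3.011
move [0.4867, -0.0287, -0.0191] spin -0.131 other 3.011
```

Emit:
jog_arm:
  moves:
    - [0.01, 0, -0.04, 0]
    - [0.04, -0.002, -0.08, -0.02]
    - [0.09, -0.005, -0.11, -0.05]
    - [0.14, -0.008, -0.11, -0.08]
    - [0.19, -0.011, -0.11, -0.1]
    - [0.24, -0.014, -0.11, -0.131]
    - [0.29, -0.017, -0.11, -0.131]
    - [0.34, -0.02, -0.11, -0.131]
    - [0.39, -0.023, -0.11, -0.131]
    - [0.43, -0.026, -0.11, -0.131]
    - [0.465, -0.028, -0.11, -0.131]
    - [0.4867, -0.0288, -0.11, -0.131]
    - [0.4867, -0.0288, -0.11, -0.131]
  hand: 0.07

```text
clock: 45.15
position: [0.509, 0.2937, 0.3681]
ee_rot: [2.307, 2.133, -0.004]
force: [0.2, 0.5, -0.9]
width: 0.764
gripper_force: 0.0
```

```bash
python3 - <<'E'
from h import *
st(); go(.509,.293,.2785,-4.6)
E
```

```text
{'clock': 45.15, 'joints': [-0.9412, 0.3069, 0.4545, 1.4792, -0.1347, 1.3889, -0.5589], 'position': [0.509, 0.2937, 0.3681], 'ee_rot': [2.3068, 2.1325, -0.0036], 'force': [0.2169, 0.4796, -0.8623], 'width': 0.7637, 'gripper_force': 0.0}
[[0.078, 0.997, -0.002], [0.997, -0.078, -0.002], [-0.002, -0.002, -1.0]]
move [-0.0005, 0.0002, 0.0896] spin 0.002 other -3.14
```

Emit:
jog_arm:
  moves:
    - [0, 0, 0.03, 0]
    - [0, 0, 0.06, 0]
    - [0, 0, 0.08, 0]
    - [0, 0, 0.0895, 0]
    - [0, 0, 0.0895, 0]

```text
clock: 45.78
position: [0.5094, 0.2917, 0.28]
ee_rot: [2.31, 2.129, -0.001]
force: [-0.7, 0.7, 0.4]
width: 0.767
gripper_force: 0.0
```

Emit:
jog_arm:
  moves:
    - [0, 0, 0, 0]
    - [0, 0, 0, 0]
    - [0, 0, 0, 0]
    - [0, 0, 0, 0]
    - [0, 0, 0, 0]
    - [0, 0, 0, 0]
  hand: 0.012
  newtons: 20

```text
clock: 46.52
position: [0.5104, 0.2928, 0.2801]
ee_rot: [2.308, 2.13, 0.003]
force: [4.8, 1.4, -2.1]
width: 0.257
gripper_force: 20.0
```

Emit:
jog_arm:
  moves:
    - [-0.003, 0, 0.002, 0]
    - [-0.013, 0, 0.008, 0]
    - [-0.023, 0, 0.015, 0]
    - [-0.032, 0, 0.022, 0]
    - [-0.041, 0, 0.029, 0]
    - [-0.049, 0, 0.037, 0]
    - [-0.057, 0, 0.045, 0]
    - [-0.064, 0, 0.054, 0]
    - [-0.071, 0, 0.063, 0]
    - [-0.078, 0, 0.073, 0]
    - [-0.084, 0, 0.082, 0]
    - [-0.089, 0, 0.093, 0]
    - [-0.094, 0, 0.103, 0]
    - [-0.098, 0, 0.114, 0]
    - [-0.102, 0, 0.125, 0]
    - [-0.105, 0, 0.136, 0]
    - [-0.107, 0, 0.147, 0]
    - [-0.109, 0, 0.158, 0]
    - [-0.11, 0, 0.17, 0]
    - [-0.111, 0, 0.179, 0]

```text
clock: 49.02
position: [0.5013, 0.1793, 0.1005]
ee_rot: [2.31, 2.126, -0.001]
force: [6.1, -5.6, 1.9]
width: 0.255
gripper_force: 20.0
```

```bash
python3 - <<'E'
from h import *
st()
d=cam('top'); h=hsv(d);P=cloud(d)
m=(np.hypot(P[...,0]-.5095,P[...,1]-.3021)<.08)&(h[...,1]<90)&(P[...,2]<.2); q=P[m]; e=np.array([.0802,.9968,0]); f=np.polyfit((q-[.5095,.3021,0])@e,q[:,2],1); print(m.sum(),f,np.degrees(f[0]))
E
```

```text
{'clock': 49.025, 'joints': [-0.7378, 0.4641, 0.3963, 1.9781, -0.2534, 0.7466, -0.2748], 'position': [0.5013, 0.1793, 0.1005], 'ee_rot': [2.3095, 2.1259, -0.0008], 'force': [6.0506, -5.6478, 1.9254], 'width': 0.2555, 'gripper_force': 19.9995}
[[0.083, 0.997, 0.001], [0.997, -0.083, -0.002], [-0.002, 0.002, -1.0]]
443 [-0.09772491  0.11580477] -5.599224661968694
```

Emit:
jog_arm:
  moves:
    - [0, 0, 0.002, 0]
    - [0, 0, 0.004, 0]
    - [0, 0, 0.005, 0]
    - [0, 0, 0.005, 0]

```text
clock: 49.58
position: [0.5013, 0.1792, 0.0958]
ee_rot: [2.309, 2.126, -0.001]
force: [6.4, -8.1, -0.0]
width: 0.257
gripper_force: 20.0
```

Emit:
jog_arm:
  moves:
    - [0, 0, 0, 0]
    - [0, 0, 0, 0]
    - [0, 0, 0, 0]
    - [0, 0, 0, 0]
  hand: 0.06

```text
clock: 50.08
position: [0.5001, 0.1823, 0.0958]
ee_rot: [-2.308, -2.131, 0.001]
force: [-0.7, 0.3, 0.4]
width: 0.631
gripper_force: 0.0
```

Emit:
jog_arm:
  moves:
    - [0, 0, -0.03, 0]
    - [0, 0, -0.06, 0]
    - [-0.03, 0, -0.1, 0]
    - [-0.08, 0, -0.15, 0]
    - [-0.13, 0, -0.18, 0]
    - [-0.18, 0, -0.18, 0]
    - [-0.22, 0, -0.18, 0]
    - [-0.22, 0, -0.18, 0]

```text
clock: 51.08
position: [0.4822, -0.0405, 0.2764]
ee_rot: [2.314, 2.124, 0.0]
force: [0.3, 0.2, -0.2]
width: 0.65
gripper_force: 0.0
```

```bash
cat >> h.py <<'E'
def lidshut():
    for n in('top','scene'):
        d=cam(n); h=hsv(d);P=cloud(d); e=np.array([.0802,.9968,0]); Q=P-[.5095,.3021,0]
        m=(abs(Q@e)<.08)&(abs(Q@np.array([.9968,-.0802,0]))<.1)&(h[...,1]<90)&(P[...,2]<.14)&(P[...,2]>.08); f=np.polyfit(Q[m]@e,P[m][:,2],1); print(n,m.sum(),f,'lid deg',-np.degrees(f[0]))
    return d
E
python3 - <<'E'
from h import *
st(); lidshut()
E
```

```text
{'clock': 51.075, 'joints': [-0.5199, 0.1711, 0.5826, 1.883, -0.1042, 1.1168, 0.016], 'position': [0.4822, -0.0405, 0.2764], 'ee_rot': [2.3142, 2.1238, 0.0004], 'force': [0.3265, 0.1983, -0.181], 'width': 0.6497, 'gripper_force': 0.0}
[[0.086, 0.996, 0.001], [0.996, -0.086, -0.0], [-0.0, 0.001, -1.0]]
top 4268 [-0.01423915  0.1102184 ] lid deg 0.8158429333067138
scene 2666 [-0.00979679  0.10952454] lid deg 0.5613148194833057
```

The lid reads within about 0.7° of shut. I'll press it down gently from above with closed fingers to be certain.

```bash
python3 - <<'E'
from h import *
go(.5035,.228,.145,-4.6); go(.5035,.228,.119,-4.6)
E
```

```text
move [0.2655, -0.0006, 0.1311] spin -0.0 other 3.141
move [0.2655, -0.0006, 0.1571] spin -0.0 other 3.141
```

Emit:
jog_arm:
  moves:
    - [0.04, 0, 0, 0]
    - [0.09, 0, 0, 0]
    - [0.14, 0, 0.01, 0]
    - [0.19, 0, 0.03, 0]
    - [0.23, 0, 0.06, 0]
    - [0.255, 0, 0.1, 0]
    - [0.2655, 0, 0.12, 0]
    - [0.2655, 0, 0.13, 0]
    - [0.2655, 0, 0.13, 0]
  hand: 0.0

```text
clock: 52.3
position: [0.5036, 0.2275, 0.1456]
ee_rot: [-2.308, -2.131, 0.002]
force: [0.7, -0.6, 0.3]
width: 0.0
gripper_force: 0.0
```

Emit:
jog_arm:
  moves:
    - [0, 0, 0.007, 0]
    - [0, 0, 0.013, 0]
    - [0, 0, 0.018, 0]
    - [0, 0, 0.022, 0]
    - [0, 0, 0.025, 0]
    - [0, 0, 0.025, 0]

```text
clock: 53.05
position: [0.5042, 0.2279, 0.1208]
ee_rot: [-2.308, -2.131, -0.0]
force: [0.9, 2.2, -2.1]
width: 0.004
gripper_force: 1.0
```

Emit:
jog_arm:
  moves:
    - [0, 0, 0.0015, 0]
    - [0, 0, 0.0015, 0]
    - [0, 0, 0.0015, 0]

```text
clock: 53.42
position: [0.5043, 0.2279, 0.1198]
ee_rot: [-2.308, -2.131, -0.001]
force: [-1.2, 2.5, 5.1]
width: 0.003
gripper_force: 3.5
```

Emit:
jog_arm:
  moves:
    - [0, 0, 0.0015, 0]
    - [0, 0, 0.0015, 0]
    - [0, 0, 0.0015, 0]

```text
clock: 53.8
position: [0.5043, 0.2279, 0.1195]
ee_rot: [-2.308, -2.13, -0.002]
force: [-6.3, -0.0, 21.4]
width: 0.001
gripper_force: 11.6
```

The lid is pressed shut at 21 N. Retreating, then measuring the slider and pointer.

Emit:
jog_arm:
  moves:
    - [0, 0, -0.03, 0]
    - [-0.03, 0, -0.08, 0]
    - [-0.08, 0, -0.12, 0]
    - [-0.14, 0, -0.15, 0]
    - [-0.2, 0, -0.16, 0]
    - [-0.22, 0, -0.16, 0]
    - [-0.22, 0, -0.16, 0]

```text
clock: 54.68
position: [0.486, 0.0057, 0.2781]
ee_rot: [2.313, 2.125, -0.0]
force: [-0.6, 1.0, -0.7]
width: 0.005
gripper_force: 0.0
```

```bash
cat >> h.py <<'E'
def heat():
    for n in('top','scene'):
        d=cam(n); h=hsv(d);P=cloud(d)
        near=(abs(P[...,0]-.45)<.13)&(abs(P[...,1]+.36)<.09)
        pan=max(blobs(near&(P[...,2]>.006)&(P[...,2]<.03),100),key=lambda q:q[1][4])[0]
        c,sz,a=rect(d,pan,.012); u=-np.array([np.cos(np.radians(a)),np.sin(np.radians(a))])
        ye=near&(h[...,0]>18)&(h[...,0]<32)&(h[...,1]>120)&(abs(P[...,2]-.066)<.008)
        rd=near&((h[...,0]<6)|(h[...,0]>174))&(h[...,1]>150)&(h[...,2]>70)
        v,w=np.nonzero(rd); R_=np.array([ray(d,i,j,.018)[:2] for i,j in zip(w,v)])-c
        g=rect(d,ye,.066); x=np.array([-u[1],u[0]])*-1
        print(n,'panel',c.round(4),sz,round(a,1),'grip',g[0].round(4),g[1],'s',((g[0]-c)@u).round(4),'lat',((g[0]-c)@x).round(4),'pointer s mean',(R_@u).mean().round(4),'mid',((R_@u).min()/2+(R_@u).max()/2).round(4),'tip',(R_@u)[np.argsort(-abs(R_@x))[-4:]].mean().round(4),'lat rng',(R_@x).min().round(3),(R_@x).max().round(3))
    return d
E
python3 - <<'E'
from h import *
st(); lidshut(); d=heat()
E
```

```text
{'clock': 54.675, 'joints': [-0.5839, 0.1723, 0.5468, 1.8735, -0.0988, 1.1224, -0.0856], 'position': [0.486, 0.0057, 0.2781], 'ee_rot': [2.3135, 2.1252, -0.0003], 'force': [-0.6292, 0.9998, -0.7439], 'width': 0.0045, 'gripper_force': 0.0}
[[0.085, 0.996, -0.0], [0.996, -0.085, -0.0], [-0.0, 0.0, -1.0]]
top 2903 [-0.23120274  0.13086171] lid deg 13.246941002128546
scene 1480 [-0.14380325  0.12830793] lid deg 8.239319109198373
top panel [ 0.453  -0.3598] [192.1 115.7] 11.9 grip [ 0.5005 -0.3506] [27.9 19.5] s -0.0483 lat -0.0008 pointer s mean 0.0274 mid 0.0276 tip 0.0272 lat rng -0.052 -0.023
scene panel [ 0.4575 -0.3594] [194.9 111.3] 11.3 grip [ 0.5088 -0.3497] [27.5 23.8] s -0.0522 lat -0.0005 pointer s mean 0.0281 mid 0.028 tip 0.0292 lat rng -0.052 -0.021
```

The lid reading jumped, so I'm looking.

```bash
python3 - <<'E'
from h import *
d=cam('scene'); cv2.imwrite('pics/c13.png',cv2.resize(d['color'][80:300,240:520,::-1],(764,600)))
h=hsv(d);P=cloud(d)
m=(h[...,1]>180)&((h[...,0]<6)|(h[...,0]>174))&(P[...,2]>.09)
for b,s,c in blobs(m,15): print(c,s[4],np.median(P[b],0))
E
```

```text
[398.09677419 168.48387097] 124 [0.5069544  0.19285211 0.1602459 ]
```

View pics/c13.png

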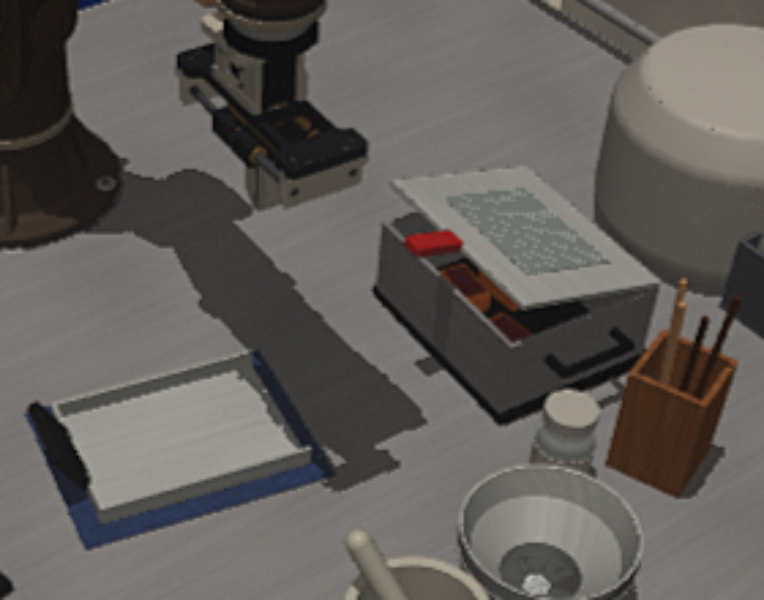

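The scene shows the lid sprung up to about 15°, with the tab at crop (432,243): the quick upward retreat dragged it. I'll press it down again slowly and retreat slowly.

```bash
python3 - <<'E'
from h import *
go(.5047,.2423,.2,-4.6)
E
```

```text
move [0.2334, 0.0002, 0.0775] spin 0.002 other -3.139
```

Emit:
jog_arm:
  moves:
    - [0.04, 0, 0, 0]
    - [0.09, 0, 0, 0]
    - [0.14, 0, 0.01, 0]
    - [0.19, 0, 0.03, 0]
    - [0.22, 0, 0.05, 0]
    - [0.233, 0, 0.07, 0]
    - [0.233, 0, 0.0775, 0]
    - [0.233, 0, 0.0775, 0]

```text
clock: 55.92
position: [0.5049, 0.2399, 0.2002]
ee_rot: [2.309, 2.13, -0.002]
force: [-0.4, -0.9, 0.7]
width: 0.007
gripper_force: 0.0
```

Emit:
jog_arm:
  moves:
    - [0, 0, 0.015, 0]
    - [0, 0, 0.03, 0]
    - [0, 0, 0.042, 0]
    - [0, 0, 0.05, 0]
    - [0, 0, 0.056, 0]
    - [0, 0, 0.062, 0]
    - [0, 0, 0.068, 0]
    - [0, 0, 0.072, 0]
    - [0, 0, 0.076, 0]
    - [0, 0, 0.078, 0]
    - [0, 0, 0.079, 0]
    - [0, 0, 0.079, 0]
    - [0, 0, 0.079, 0]

```text
clock: 57.55
position: [0.505, 0.2408, 0.1215]
ee_rot: [-2.308, -2.131, -0.0]
force: [-0.1, -0.0, 0.1]
width: 0.006
gripper_force: 0.0
```

Emit:
jog_arm:
  moves:
    - [0, 0, 0.001, 0]
    - [0, 0, 0.0015, 0]
    - [0, 0, 0.0015, 0]

```text
clock: 57.92
position: [0.5052, 0.2406, 0.12]
ee_rot: [-2.308, -2.131, -0.0]
force: [-0.1, 0.1, 0.5]
width: 0.005
gripper_force: 0.2
```

```bash
python3 - <<'E'
from h import *
st(); print(arm.observe()['ft_torque'])
d=cam('scene');h=hsv(d);P=cloud(d)
m=(h[...,1]>180)&((h[...,0]<6)|(h[...,0]>174))&(P[...,2]>.09)
for b,s,c in blobs(m,15): print(c,s[4],np.median(P[b],0))
cv2.imwrite('pics/c14.png',cv2.resize(d['color'][100:220,340:500,::-1],(800,600)))
E
```

```text
{'clock': 57.925, 'joints': [-0.8102, 0.4712, 0.3733, 1.8935, -0.229, 0.8182, -0.3965], 'position': [0.5052, 0.2406, 0.12], 'ee_rot': [-2.3085, -2.1308, -0.0003], 'force': [-0.0586, 0.1309, 0.503], 'width': 0.005, 'gripper_force': 0.2421}
[[0.08, 0.997, 0.0], [0.997, -0.08, 0.0], [0.0, 0.0, -1.0]]
[-0.03751537  0.08950829 -0.00226656]
[394.43448276 183.85517241] 145 [0.50591706 0.18850756 0.11070148]
```

View pics/c14.png

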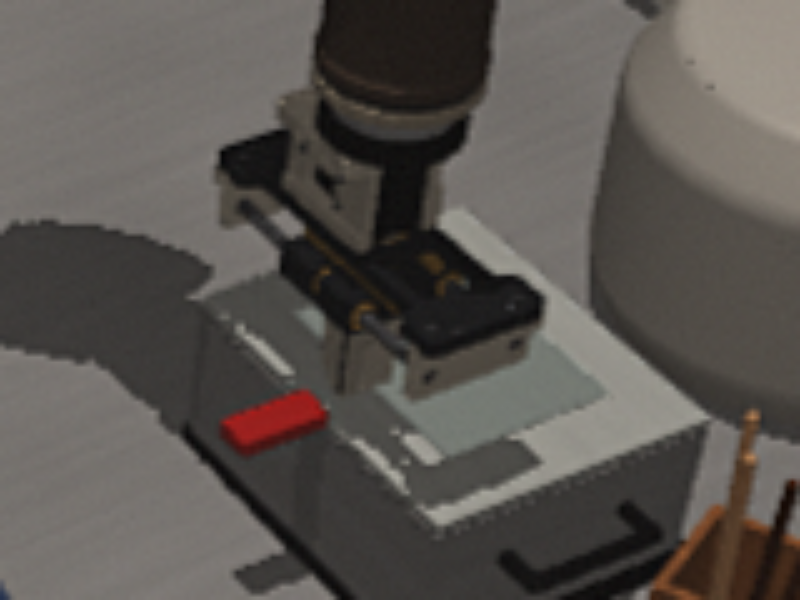

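The lid is back down: the tab is at pixel (394,184), where it started. Retreating slowly, straight up.

Emit:
jog_arm:
  moves:
    - [0, 0, -0.001, 0]
    - [0, 0, -0.002, 0]
    - [0, 0, -0.003, 0]
    - [0, 0, -0.005, 0]
    - [0, 0, -0.007, 0]
    - [0, 0, -0.01, 0]
    - [0, 0, -0.014, 0]
    - [0, 0, -0.02, 0]
    - [0, 0, -0.03, 0]
    - [0, 0, -0.045, 0]
    - [0, 0, -0.06, 0]
    - [0, 0, -0.08, 0]
    - [0, 0, -0.1, 0]

```text
clock: 59.6
position: [0.5052, 0.2405, 0.2216]
ee_rot: [2.309, 2.131, 0.001]
force: [1.5, 0.6, 0.3]
width: 0.008
gripper_force: 0.0
```

```bash
python3 - <<'E'
from h import *
d=cam('scene');h=hsv(d);P=cloud(d)
m=(h[...,1]>180)&((h[...,0]<6)|(h[...,0]>174))&(P[...,2]>.09)
for b,s,c in blobs(m,15): print(c,s[4],np.median(P[b],0))
lidshut(); go(.486,-.02,.28); 
E
```

```text
[394.21323529 183.96323529] 136 [0.50651509 0.18718756 0.11069688]
top 893 [0.00280459 0.1081681 ] lid deg -0.16069125227412556
scene 2665 [0.00325419 0.10807931] lid deg -0.186451109435913
move [-0.2615, 0.0012, -0.059] spin 0.0 other 0.0
```

The lid is fully shut at about −0.2°. Now the slider.

```bash
python3 - <<'E'
from h import *
go(.501,-.3505,.15,11.5)
E
```

```text
move [-0.5899, 0.0423, 0.0705] spin -0.281 other 2.861
```

Emit:
jog_arm:
  moves:
    - [-0.03, 0.002, -0.02, 0]
    - [-0.08, 0.006, -0.04, -0.03]
    - [-0.13, 0.009, -0.04, -0.06]
    - [-0.18, 0.013, -0.04, -0.09]
    - [-0.23, 0.016, -0.04, -0.12]
    - [-0.28, 0.02, -0.03, -0.15]
    - [-0.33, 0.024, -0.02, -0.18]
    - [-0.38, 0.027, 0, -0.21]
    - [-0.43, 0.031, 0.02, -0.24]
    - [-0.48, 0.035, 0.04, -0.281]
    - [-0.53, 0.038, 0.055, -0.281]
    - [-0.57, 0.041, 0.07, -0.281]
    - [-0.59, 0.0423, 0.07, -0.281]
    - [-0.59, 0.0423, 0.07, -0.281]
  hand: 0.06

```text
clock: 61.5
position: [0.4996, -0.3519, 0.1499]
ee_rot: [-1.99, -2.431, 0.001]
force: [0.2, 0.0, -1.0]
width: 0.656
gripper_force: 0.0
```

```bash
python3 - <<'E'
from h import *
st(); go(.5008,-.3505,.053,11.5); heat()
E
```

```text
{'clock': 61.5, 'joints': [0.1723, 0.5301, 0.5214, 1.7431, -0.3137, 0.9523, 1.0172], 'position': [0.4996, -0.3519, 0.1499], 'ee_rot': [-1.9898, -2.4308, 0.0007], 'force': [0.2136, 0.0017, -1.005], 'width': 0.6562, 'gripper_force': 0.0}
[[-0.198, 0.98, -0.0], [0.98, 0.198, -0.0], [-0.0, -0.001, -1.0]]
move [0.0012, 0.0015, 0.0969] spin -0.002 other 3.14Traceback (most recent call last):
  File "<stdin>", line 2, in <module>
  File "h.py", line 87, in heat
    v,w=np.nonzero(rd); R_=np.array([ray(d,i,j,.018)[:2] for i,j in zip(w,v)])-c
                           ~~~~~~~~~~~~~~~~~~~~~~~~~~~~~~~~~~~~~~~~~~~~~~~~~~~^~
ValueError: operands could not be broadcast together with shapes (0,) (2,)
```

Emit:
jog_arm:
  moves:
    - [0.001, 0.0015, 0.03, 0]
    - [0.001, 0.0015, 0.06, 0]
    - [0.001, 0.0015, 0.085, 0]
    - [0.001, 0.0015, 0.097, 0]
    - [0.001, 0.0015, 0.097, 0]

```text
clock: 62.18
position: [0.5017, -0.3483, 0.0529]
ee_rot: [-1.985, -2.434, -0.001]
force: [0.4, 0.2, 0.9]
width: 0.653
gripper_force: 0.0
```

Emit:
jog_arm:
  moves:
    - [0, 0, 0, 0]
    - [0, 0, 0, 0]
    - [0, 0, 0, 0]
    - [0, 0, 0, 0]
    - [0, 0, 0, 0]
    - [0, 0, 0, 0]
    - [0, 0, 0, 0]
  hand: 0.012
  newtons: 12

```text
clock: 63.05
position: [0.5015, -0.3498, 0.0531]
ee_rot: [1.987, 2.433, 0.0]
force: [0.4, 0.1, 2.5]
width: 0.214
gripper_force: 12.0
```

Emit:
jog_arm:
  moves:
    - [0, -0.003, 0, 0]
    - [0, -0.01, 0, 0]
    - [0, -0.018, 0, 0]
    - [0, -0.026, 0, 0]
    - [0, -0.034, 0, 0]
    - [0, -0.042, 0, 0]
    - [0, -0.05, 0, 0]
    - [0, -0.058, 0, 0]
    - [0, -0.065, 0, 0]
    - [0, -0.07, 0, 0]
    - [0, -0.074, 0, 0]
    - [0, -0.0755, 0, 0]
    - [0, -0.0755, 0, 0]
    - [0, -0.0755, 0, 0]

```text
clock: 64.8
position: [0.4266, -0.3648, 0.053]
ee_rot: [-1.987, -2.432, 0.0]
force: [-0.5, 2.1, 7.0]
width: 0.222
gripper_force: 12.0
```

Emit:
jog_arm:
  moves:
    - [0, 0, 0, 0]
    - [0, 0, 0, 0]
    - [0, 0, 0, 0]
    - [0, 0, 0, 0]
  hand: 0.06

```text
clock: 65.3
position: [0.4273, -0.3648, 0.0529]
ee_rot: [-1.987, -2.433, 0.0]
force: [-0.2, 1.0, 0.1]
width: 0.601
gripper_force: 0.0
```

Emit:
jog_arm:
  moves:
    - [0, 0, -0.02, 0]
    - [0, 0, -0.05, 0]
    - [0, 0, -0.1, 0]
    - [0, 0, -0.15, 0]
    - [0.05, 0, -0.2, 0]
    - [0.1, 0, -0.2, 0]
    - [0.16, 0, -0.2, 0]
    - [0.22, 0, -0.2, 0]
    - [0.28, 0, -0.2, 0]
    - [0.3, 0, -0.2, 0]
    - [0.3, 0, -0.2, 0]

```text
clock: 66.68
position: [0.3672, -0.0696, 0.2531]
ee_rot: [-1.983, -2.436, -0.001]
force: [-0.2, -1.4, -0.3]
width: 0.654
gripper_force: 0.0
```

```bash
python3 - <<'E'
from h import *
st(); d=heat(); save(d,'s15.png')
lidshut()
t=cam('top')
cv2.imwrite('pics/p15.png',cv2.resize(t['color'][240:330,390:450,::-1],(400,600),interpolation=cv2.INTER_CUBIC))
E
```

```text
{'clock': 66.675, 'joints': [-0.3491, -0.0248, 0.3926, 2.1255, 0.0104, 1.0386, 0.2424], 'position': [0.3672, -0.0696, 0.2531], 'ee_rot': [-1.9834, -2.4363, -0.001], 'force': [-0.1849, -1.4243, -0.266], 'width': 0.6537, 'gripper_force': 0.0}
[[-0.203, 0.979, 0.0], [0.979, 0.203, 0.001], [0.0, 0.0, -1.0]]
top panel [ 0.4525 -0.3619] [193.8 113.4] 11.4 grip [ 0.4254 -0.3656] [28.8 19.8] s 0.0273 lat 0.0018 pointer s mean 0.026 mid 0.0261 tip 0.0252 lat rng -0.051 -0.024
scene panel [ 0.4576 -0.3593] [195.3 111.2] 11.3 grip [ 0.4336 -0.3646] [29.9 24.3] s 0.0246 lat -0.0005 pointer s mean 0.0282 mid 0.0282 tip 0.0287 lat rng -0.052 -0.021
top 4279 [0.00132406 0.10893478] lid deg -0.07586312313882147
scene 2679 [0.0037726  0.10799656] lid deg -0.21615388282322087
```

```bash
python3 - <<'E'
import cv2,numpy as np
s=cv2.imread('pics/s15.png'); p=cv2.imread('pics/p15.png')
cv2.imwrite('pics/f.png',np.hstack([cv2.resize(s[90:390,150:500],(500,429)),cv2.resize(p,(286,429))]))
E
```

```text
(no output)
```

View pics/f.png

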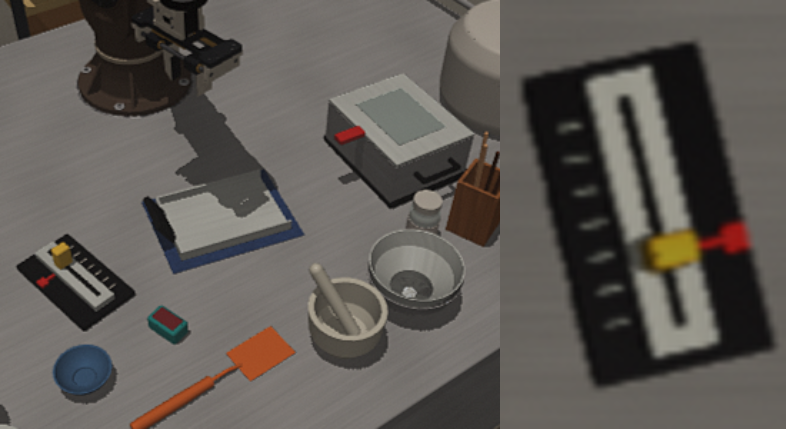

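The grip at (672,250) lines up with the pointer's arrow from (740,237) to (700,245). The lid is shut, the tray is on its mat, and the bystanders look untouched. Handing in.

```bash
python3 -c "
from cell import arm
print(arm.sign_off())"
```

```text
the job is handed in; nothing more can be done
None
```

I finished and handed in the job at about 67 s: all three chunks are in the shut steamer, the tray is back on its mat and the heat grip is at the pointer (to about 2 mm). Along the way the lid overshot to about 75° before I set it at 60°, and it sprang open to about 15° after the first closing, so I shut it again before moving the heat grip.

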